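# Put two mended tiles under weight

### The job

The glue on the two mended tiles must set under weight. On the square tile stack, from the bottom up, the square cork pad, the wooden block and the larger steel weight; on the round tile stack the round cork pad and then the smaller steel weight. Centre every piece over its tile, with the square pad and the oblong block lying square with the tile's edges, set things down gently without dropping them, never let bare steel touch a tile, and leave the spirit lamp, the jar and the brush alone.

Things in the scene. Friction and masses are not known exactly. Their poses are not given: they have to be found in the camera images.
- square_tile: Mended square white tile, 80 x 80 mm, with a thin blue line border and dark glue lines, fixed on a 104 x 104 mm plywood rest on the bench. Origin: centre of the rest's underside, at bench height; z up, x and y parallel to the tile's edges. The plywood is 8 mm thick and the tile's flat top is 22 mm above the origin.
- round_tile: Mended round white tile, 80 mm across, with a thin blue line border and dark glue lines, fixed on a round plywood rest 104 mm across. Origin: centre of the rest's underside, at bench height; z up. The plywood is 8 mm thick and the tile's flat top is 22 mm above the origin.
- square_cork: Loose square cork pad, 56 x 56 mm and 12 mm thick, lying flat. Origin: centre of its underside; z up, x and y parallel to its edges. 30 g.
- round_cork: Loose round cork pad, 56 mm across and 12 mm thick, lying flat. Origin: centre of its underside; z up. 30 g.
- wood_block: Loose oblong block of plain wood, 56 x 40 mm and 20 mm thick, lying flat. Origin: centre of its underside; z up, x along its 56 mm length, y along its 40 mm width. About 50 g.
- big_weight: The larger bare steel weight, standing upright: a plain cylinder 40 mm across and 44 mm high, with a cylindrical grip knob 18 mm across and 24 mm high on top of it (68 mm in all). Origin: centre of its underside; z up. About 0.5 kg.
- small_weight: The smaller bare steel weight, standing upright: a plain cylinder 30 mm across and 30 mm high, with a cylindrical grip knob 14 mm across and 22 mm high on top of it (52 mm in all). Origin: centre of its underside; z up. About 0.17 kg.
- spirit_lamp: Bystander: squat glass spirit lamp with a black cap, 72 mm across and 86 mm high, standing loose. Origin: centre of its underside. Leave it alone.
- jar: Bystander: white plastic jar, 60 mm across and 95 mm high, standing loose. Origin: centre of its underside. Leave it alone.
- brush: Bystander: loose brush about 190 mm long lying on the bench beyond the tiles. Origin: about the middle of its length, on its underside; x along it. Leave it alone.

How it is judged:
By the outcome, as a careful person would: the job done as asked, in the order asked, and still so for the second after the job is handed in, with the robot touching nothing.
It also fails if it takes over 125 s, if anything falls off the work surface, if the arm or the gripper's body presses on something with over 40 N, if the wrist force passes 120 N, or if a joint passes its speed limit or range.

### The arm

A 6-joint arm with a two-finger parallel gripper is mounted at the origin on the work surface. World frame = base frame: x ahead of the robot, y to its left, z up, the work surface at z = 0. Lengths are in m, angles in rad, forces in N, time in s.
With the tool pointing down it reaches from about 0.35 to 0.95 m from the base axis. Payload 17.4 kg.
Tool frame: the origin (TCP) lies at the very end of the fingers, on their centre line; the grasp point (between the pads) lies 19 mm behind it; z points along the fingers, y is the direction in which the jaws open and shut (so a half turn about z gives the same grasp; the last joint's range is limited). The gripper opens to 93 mm and grips with 3 to 60 N. Pads are 15 mm wide; open, the fingers measure 128 mm over their backs; the gripper's body (75 mm by 188 mm) begins 65 mm behind the grasp point.
Start: joints at [-1.28, 0.116, 1.442, -0, 1.584, -0.038], TCP at [0.218, -0.639, 0.219] pointing down, gripper open.
Joint ranges: [-2.83, 2.83], [-0.83, 2.19], [0.07, 2.5], [-1.14, 4.28], [0.01, 3], [-2.97, 2.97]. Speed limits (rad/s): [1.89, 1.89, 2.22, 3.14, 3.14, 3.14].

### API

Orientations are given as a unit quaternion [x, y, z, w].
In Python, from cell import robot gives the robot as it stands.
- The arm moves only by the tool step_arm, never from a script. Its argument "targets" is a list of rows, each an object of numbers: "dx", "dy", "dz": the shift along the tool's x, y, z in mm; "rx", "ry", "rz": the turn, a rotation vector about the tool's x, y, z in rad. A call has 1 to 10 rows; each row shifts and turns the commanded pose from where the row before left it, along the tool's axes as they then stand; what a row does not reach is not made up. A row lasts 1/12 s, in which the tool goes at most 41.7 mm and 7.16 degrees, less where a joint would pass 70% of its speed; a pose out of reach is approached as far as the arm can. A call is refused whole if a number of a shift passes 41.7 or a number of a turn 0.125, either way. A call with a gripper value outside its range is refused whole. "fingers" is the opening, from 0 (shut) to 1 (fully open), set as the call begins (left out, the last holds). The fingers move at their own pace and stop on an object; "squeeze" is the grip in N (left out, the last holds). Time passes only in rows, so rows that do not move let the fingers close. It gives the time, the measured TCP pose, the force and the opening at its end, in the units of the state.
- robot.read_state(): the state, without advancing time (a new reading comes with each control period).
- robot.grab_frame(name): name is "scene" or "top" or "wrist"; returns the picture (384x512x3 uint8, blue, green, red); there is no depth.
- robot.camera_model(name): a dict with "vertical_fov" (degrees; the focal length in pixels is half the picture's height over the tangent of half this angle, whatever the lens; pixels are square), "cx", "cy" (the principal point, pixels), "origin" and "orientation" of the camera in the world. Camera axes: x right, y up, looking along -z (the intrinsics and any distortion apply to the point x, -y, -z); pixel columns grow to the right and rows downward; lengths in m; the calibration is good to about 2 mm. A picture is of the moment at which its call begins: read the wrist's pose just before it. camera_model takes no time and is no camera call; for the wrist camera it gives the pose at the moment of the call.
- robot.sign_off(): hands the job in, once; it reports no verdict.
The state is a dict: "time_s": time; "q": joint angles; "qvel": joint speeds; "effort": joint torques, N m; "ee_pos": TCP position; "eef_rot": TCP orientation; "wrist_force": force on the tool from outside, world axes, zero at the start; "wrist_torque": the same for the moment, N m; "opening": opening from 0.0 (shut) to 1.0 (fully open).
Only numpy, scipy, OpenCV 4.12 (cv2) and the standard library are available. Lean on these libraries where they do the work, as an engineer would, in place of code of your own. Each camera call takes 0.05 s, during which the arm holds its last target.

## Working session

There is one attempt and no reset: what is moved stays moved. The work goes in short steps, Python scripts to look and compute and a tool call to move; the robot and the scene stay as the last step left them, time stands still between calls to the robot, and variables do not carry over. Pictures are saved under pics/ and viewed, and the job is handed in when it is done.

Besides the shell and the picture viewer there is one more tool, called by a JSON object that holds its "method" and its "body". step_arm: Moves the arm, as the interface text tells. Its arguments: {"type":"object","properties":{"targets":{"type":"array","items":{"type":"object","properties":{"dx":{"type":"number"},"dy":{"type":"number"},"dz":{"type":"number"},"rx":{"type":"number"},"ry":{"type":"number"},"rz":{"type":"number"}}}},"fingers":{"type":"number"},"squeeze":{"type":"number"}},"required":["targets"]}

```bash
ls; mkdir -p pics
python3 - <<'E'
from cell import robot
import cv2
s=robot.read_state(); print(s)
for n in("scene","top","wrist"):
    print(n,robot.camera_model(n)); cv2.imwrite(f"pics/{n}0.png",robot.grab_frame(n))
E
```

```text
pics
{'time_s': 0.0, 'q': array([-1.27982009e+00,  1.16504547e-01,  1.44229654e+00,  8.68297485e-06,
        1.58399959e+00, -3.77934802e-02]), 'qvel': array([ 1.23825533e-03,  7.94368063e-05,  9.97788672e-05,  7.36306429e-04,
       -8.57101373e-06,  1.31060694e-04]), 'effort': array([-3.43579515e-03, -7.21266246e+01, -6.22605944e+01,  7.77877355e-02,
        2.38521968e-02, -1.62744213e-04]), 'ee_pos': array([ 0.21787962, -0.63864138,  0.21787325]), 'eef_rot': array([ 9.86519018e-01,  1.63645536e-01, -7.19521047e-05, -5.99725680e-04]), 'wrist_force': array([-0.05431771,  0.3916019 ,  0.62854472]), 'wrist_torque': array([-0.03703852,  0.03717062, -0.05601681]), 'opening': 0.9976352297355542}
scene {'vertical_fov': 45.563951755659545, 'cx': 256.13970566254915, 'cy': 191.3944341504702, 'origin': array([ 1.15228595, -0.5650147 ,  1.06594932]), 'orientation': array([0.30373186, 0.12657578, 0.37628139, 0.86610499])}
top {'vertical_fov': 46.80145033256615, 'cx': 254.50538679618847, 'cy': 191.71736593134347, 'origin': array([0.32000381, 0.0106067 , 1.28741346]), 'orientation': array([-0.07241121,  0.07827505,  0.71450754, -0.69145399])}
wrist {'vertical_fov': 65.98834177489867, 'cx': 258.6201394428907, 'cy': 185.55841159328116, 'origin': array([ 0.28122625, -0.61630303,  0.38491282]), 'orientation': array([-0.09979437,  0.07184412, -0.57712367,  0.80734613])}
```

View pics/scene0.png

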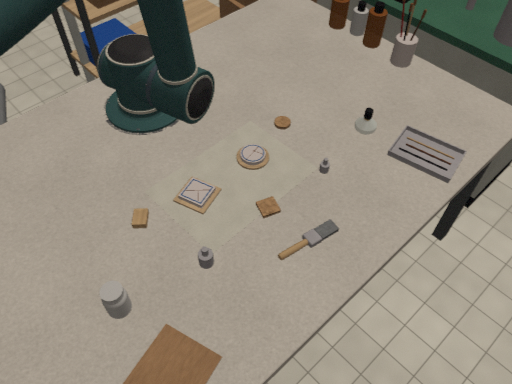

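View pics/top0.png

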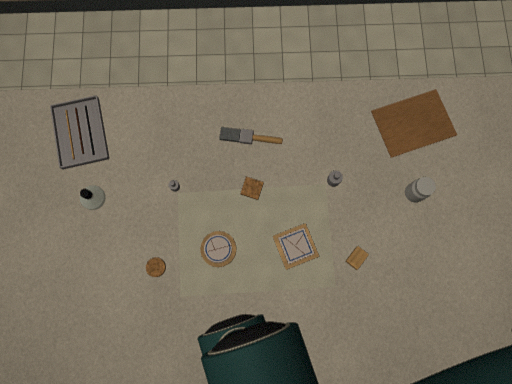

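View pics/wrist0.png

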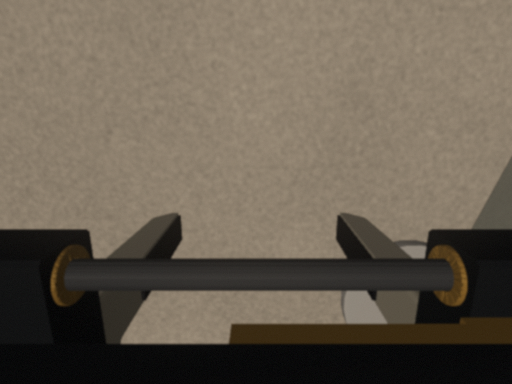

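```bash
cat > h.py <<'E'
import numpy as np, cv2
from scipy.spatial.transform import Rotation as R
from cell import robot
def ray(cm,uv):
    f=192/np.tan(np.radians(cm["vertical_fov"])/2)
    uv=np.atleast_2d(uv).astype(float)
    d=np.c_[(uv[:,0]-cm["cx"])/f,-(uv[:,1]-cm["cy"])/f,-np.ones(len(uv))]
    return np.array(cm["origin"]),R.from_quat(cm["orientation"]).apply(d)
def onz(cm,uv,z):
    o,d=ray(cm,uv); t=(z-o[2])/d[:,2]; return o+d*t[:,None]
def proj(cm,P):
    f=192/np.tan(np.radians(cm["vertical_fov"])/2)
    p=R.from_quat(cm["orientation"]).inv().apply(np.atleast_2d(P)-np.array(cm["origin"]))
    return np.c_[cm["cx"]+f*p[:,0]/-p[:,2],cm["cy"]-f*p[:,1]/-p[:,2]]
E
python3 - <<'E'
from h import *
im=cv2.imread("pics/top0.png")
c=cv2.resize(im[110:290,60:260],(800,720),interpolation=cv2.INTER_CUBIC)[:600]
cv2.imwrite("pics/t1.png",cv2.resize(im[150:285,140:310],(800,635)[:2],interpolation=cv2.INTER_CUBIC)[:600])
cv2.imwrite("pics/t2.png",cv2.resize(im[150:285,270:440],(800,600),interpolation=cv2.INTER_CUBIC))
cm=robot.camera_model("top")
for n,uv,z in [("sqtile",(296.5,246),.022),("rtile",(218,249),.022),("sqcork",(252,188),.012),("rcork",(156,267),.012),("wood",(357,258),.02),("big",(335,178),.05),("small",(174,185),.04),("lamp",(92,197),.04),("jar",(420,189),.06),("brush",(250,136),0.01)]:
    print(n,onz(cm,uv,z).round(3))
E
```

```text
sqtile [[ 0.432 -0.119  0.022]]
rtile [[0.431 0.105 0.022]]
sqcork [[0.608 0.002 0.012]]
rcork [[0.387 0.282 0.012]]
wood [[ 0.393 -0.289  0.02 ]]
big [[ 0.621 -0.237  0.05 ]]
small [[0.618 0.227 0.04 ]]
lamp [[0.59  0.461 0.04 ]]
jar [[ 0.579 -0.474  0.06 ]]
brush [[0.77  0.003 0.01 ]]
```

View pics/t1.png

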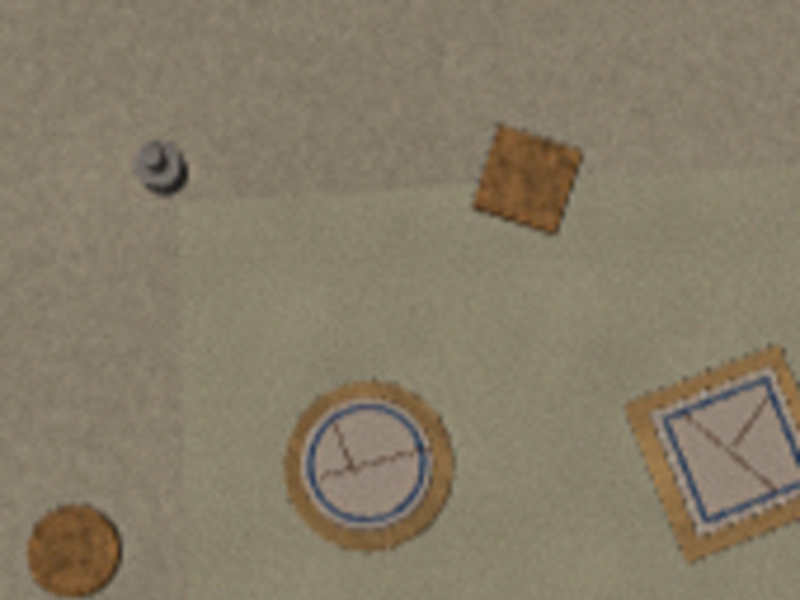

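View pics/t2.png

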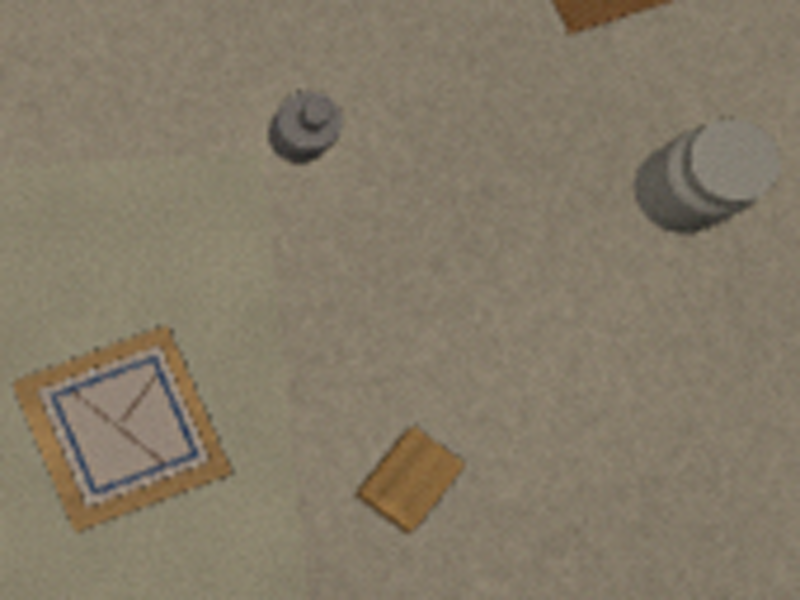

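```bash
cat > m.py <<'E'
from h import *
im=cv2.imread("pics/top0.png"); cm=robot.camera_model("top")
hsv=cv2.cvtColor(im,cv2.COLOR_BGR2HSV)
def comp(mask,uv):
    n,l,st,c=cv2.connectedComponentsWithStats(mask.astype(np.uint8))
    k=l[uv[1],uv[0]]
    if k==0: return None
    cs,_=cv2.findContours((l==k).astype(np.uint8),cv2.RETR_EXTERNAL,cv2.CHAIN_APPROX_NONE)
    return cs[0].reshape(-1,2)
print([ (n,hsv[v,u].tolist()) for n,u,v in [("ply",277,246),("bench",400,300),("cork",252,188),("wood",357,258),("mat",260,260)]])
m=(hsv[...,1]>100)&(hsv[...,0]<25)
for n,uv,z in [("sqtile",(279,248),.008),("rtile",(203,249),.008),("sqcork",(252,188),.012),("rcork",(156,267),.012),("wood",(357,258),.02)]:
    c=comp(m,uv)
    if c is None: print(n,"none",hsv[uv[1],uv[0]]);continue
    P=onz(cm,c,z)[:,:2]*1000
    r=cv2.minAreaRect(P.astype(np.float32)); print(n,np.round(r[0],1),np.round(r[1],1),"ang",round(r[2],1),"circ",cv2.minEnclosingCircle(P.astype(np.float32)))
E
python3 m.py
```

```text
[('ply', [17, 127, 148]), ('bench', [17, 58, 123]), ('cork', [15, 149, 94]), ('wood', [17, 139, 138]), ('mat', [23, 51, 134])]
sqtile [ 434.7 -117. ] [102.7 102.5] ang 19.5 circ ((433.259033203125, -116.95849609375), 70.54448699951172)
rtile [433.6 106.2] [100.2 100.4] ang 43.4 circ ((433.49444580078125, 106.02117156982422), 51.226993560791016)
sqcork [608.9   3.5] [55.3 56.7] ang 69.9 circ ((608.0823364257812, 3.6703743934631348), 36.97835922241211)
rcork [388.  283.8] [53.  52.6] ang 44.3 circ ((388.1081237792969, 283.4092102050781), 27.671306610107422)
wood [ 394.7 -288.1] [40.4 56.7] ang 49.3 circ ((394.49560546875, -288.73187255859375), 33.19765853881836)
```

```bash
cat >> h.py <<'E'
def yaw(s):
    x=R.from_quat(s["eef_rot"]).apply([1,0,0]); return np.degrees(np.arctan2(x[1],x[0]))
def go(x,y,z,psi=None):
    "mm, deg: print tool-frame shift (after turning) to reach it"
    s=robot.read_state(); r=R.from_quat(s["eef_rot"]); p=s["ee_pos"]*1000
    y0=yaw(s); zt=r.apply([0,0,1])
    print("t",round(s["time_s"],2),"tcp",p.round(1),"yaw",round(y0,2),"tilt",zt.round(4),"F",s["wrist_force"].round(1),"open",round(s["opening"],3),"q",np.degrees(s["q"]).round(0))
    if psi is not None: 
        a=-np.radians((psi-y0+180)%360-180); print(" rz total",round(a,4)); r=r*R.from_rotvec([0,0,a])
    print(" shift tool now/after turn:", r.inv().apply(np.array([x,y,z])-p).round(1))
E
python3 - <<'E'
from h import *
cm=robot.camera_model("wrist"); s=robot.read_state()
P=onz(cm,[(256,192),(256,0),(0,192),(511,192),(256,240)],0)
print(P.round(3)); print(R.from_quat(s["eef_rot"]).inv().apply(P-s["ee_pos"]).round(3))
go(434,-117,220)
E
```

```text
[[ 0.18  -0.647  0.   ]
 [ 0.398 -0.573  0.   ]
 [ 0.068 -0.32   0.   ]
 [ 0.291 -0.972  0.   ]
 [ 0.113 -0.669  0.   ]]
[[-0.039 -0.004  0.218]
 [ 0.192 -0.004  0.218]
 [-0.039 -0.35   0.218]
 [-0.038  0.34   0.218]
 [-0.109 -0.004  0.218]]
t 0.15 tcp [ 217.9 -638.7  218.1] yaw 18.84 tilt [-3.e-04  8.e-04 -1.e+00] F [ 0.4 -0.1 -0.2] open 0.999 q [-73.   7.  83.  -0.  91.  -2.]
 shift tool now/after turn: [ 373.  -424.    -1.5]
```

{"method": "step_arm", "body": {"targets": [{"dx":20,"dy":-28},{"dx":20,"dy":-28},{"dx":20,"dy":-28},{"dx":20,"dy":-28},{"dx":20,"dy":-28},{"dx":20,"dy":-28},{"dx":20,"dy":-28},{"dx":20,"dy":-28},{"dx":20,"dy":-28},{"dx":20,"dy":-28}]}}

```text
$.targets[0]: bad value
```

{"method": "step_arm", "body": {"targets": [{"dx":20,"dy":-28},{"dx":20,"dy":-28},{"dx":20,"dy":-28},{"dx":20,"dy":-28},{"dx":13,"dy":-28},{},{},{}]}}

```text
$.targets[0]: bad value
```

```bash
cat >> h.py <<'E'
def snap(name):
    cm=robot.camera_model("wrist"); im=robot.grab_frame("wrist"); cv2.imwrite(f"pics/{name}.png",im)
    import pickle; pickle.dump(cm,open(f"pics/{name}.pkl","wb")); return cm,im
E
python3 - <<'E'
from h import *
snap("w1"); go(609,3.5,220)
E
```

```text
t 0.2 tcp [ 217.9 -638.7  218.2] yaw 18.84 tilt [-2.e-04  7.e-04 -1.e+00] F [ 0.7  1.  -0.2] open 0.996 q [-73.   7.  83.  -0.  91.  -2.]
 shift tool now/after turn: [ 577.5 -481.5   -1.4]
```

View pics/w1.png

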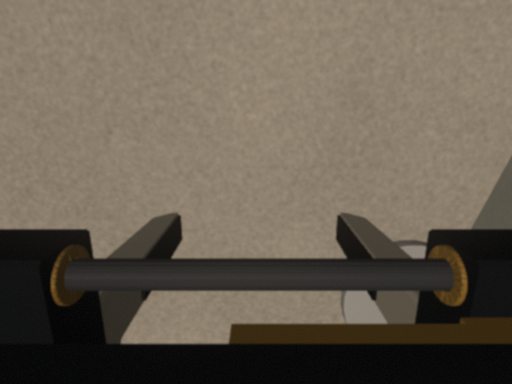

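The call was refused; perhaps every row needs all six fields.

{"method": "step_arm", "body": {"targets": [{"dx":20,"dy":-28,"dz":0,"rx":0,"ry":0,"rz":0},{"dx":20,"dy":-28,"dz":0,"rx":0,"ry":0,"rz":0},{"dx":20,"dy":-28,"dz":0,"rx":0,"ry":0,"rz":0},{"dx":20,"dy":-28,"dz":0,"rx":0,"ry":0,"rz":0},{"dx":20,"dy":-28,"dz":0,"rx":0,"ry":0,"rz":0},{"dx":20,"dy":-28,"dz":0,"rx":0,"ry":0,"rz":0},{"dx":20,"dy":-28,"dz":0,"rx":0,"ry":0,"rz":0},{"dx":20,"dy":-28,"dz":0,"rx":0,"ry":0,"rz":0},{"dx":20,"dy":-28,"dz":0,"rx":0,"ry":0,"rz":0},{"dx":20,"dy":-28,"dz":0,"rx":0,"ry":0,"rz":0}]}}

```text
time_s: 1.03
ee_pos: [0.3168, -0.3077, 0.2186]
eef_rot: [0.987, 0.163, 0.0, 0.0]
wrist_force: [1.5, 0.3, 0.3]
opening: 1.001
```

{"method": "step_arm", "body": {"targets": [{"dx":19,"dy":-28,"dz":0,"rx":0,"ry":0,"rz":0},{"dx":19,"dy":-28,"dz":0,"rx":0,"ry":0,"rz":0},{"dx":19,"dy":-28,"dz":0,"rx":0,"ry":0,"rz":0},{"dx":19,"dy":-28,"dz":0,"rx":0,"ry":0,"rz":0},{"dx":17,"dy":-28,"dz":0,"rx":0,"ry":0,"rz":0},{"dx":0,"dy":0,"dz":0,"rx":0,"ry":0,"rz":0},{"dx":0,"dy":0,"dz":0,"rx":0,"ry":0,"rz":0},{"dx":0,"dy":0,"dz":0,"rx":0,"ry":0,"rz":0}]}}

```text
time_s: 1.7
ee_pos: [0.3596, -0.147, 0.2186]
eef_rot: [0.986, 0.164, -0.0, 0.0]
wrist_force: [-0.5, -0.6, 0.4]
opening: 0.996
```

Run:
```python
from h import *
snap("w2"); go(609,3.5,220)
```

```text
t 1.75 tcp [ 359.5 -147.4  218.6] yaw 18.81 tilt [-2.e-04 -2.e-04 -1.e+00] F [ 0.4  0.7 -0.2] open 1.002 q [-26. -31. 115.  -0.  97.  45.]
 shift tool now/after turn: [284.8 -62.4  -1.5]
```

View pics/w2.png

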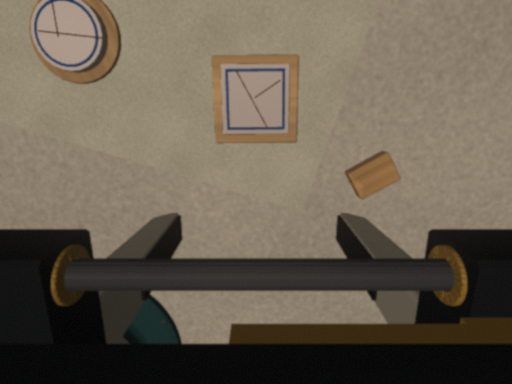

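```bash
cat >> h.py <<'E'
def hue(im): return cv2.cvtColor(im,cv2.COLOR_BGR2HSV)
def wood_mask(im,smin=100): 
    h=hue(im); return ((h[...,1]>smin)&(h[...,0]<25)).astype(np.uint8)
def contour(mask,uv):
    n,l,st,c=cv2.connectedComponentsWithStats(mask)
    k=l[uv[1],uv[0]]; assert k>0
    return max(cv2.findContours((l==k).astype(np.uint8),cv2.RETR_EXTERNAL,cv2.CHAIN_APPROX_NONE)[0],key=len).reshape(-1,2)
def rect(cm,c,z,n=""):
    P=onz(cm,c,z)[:,:2]*1000
    r=cv2.minAreaRect(P.astype(np.float32)); e=cv2.fitEllipse(P.astype(np.float32))
    print(n,"rect",np.round(r[0],1),np.round(r[1],1),"ang",round(r[2],1),"| ell",np.round(e[0],1),np.round(e[1],1))
E
cat > a.py <<'E'
from h import *
import pickle,sys
im=cv2.imread("pics/w2.png"); cm=pickle.load(open("pics/w2.pkl","rb"))
m=wood_mask(im)
rect(cm,contour(m,(216,100)),.008,"sq rest")
rect(cm,contour(m,(373,174)),.020,"wood")
h=hue(im); b=((h[...,0]>95)&(h[...,0]<140)&(h[...,1]>60)).astype(np.uint8)
for n,uv in (("sqblue",(256,98)),("rblue",(70,33))):
    cs=cv2.findContours(b,cv2.RETR_EXTERNAL,cv2.CHAIN_APPROX_NONE)[0]
    c=[x for x in cs if len(x)>20 and cv2.pointPolygonTest(cv2.convexHull(x),uv,False)>0]
    for x in c: rect(cm,x.reshape(-1,2),.022,n)
E
python3 a.py
```

```text
sq rest rect [ 434.3 -116.1] [102.6 102.8] ang 19.5 | ell [ 434.4 -116.1] [119.4 119.7]
wood rect [ 395.7 -285.9] [43.6 57.2] ang 49.0 | ell [ 395.7 -285.9] [48.6 66.3]
sqblue rect [ 434.1 -116. ] [67.6 66.5] ang 20.1 | ell [ 433.4 -114.1] [75.  86.1]
rblue rect [426.6 110.8] [69.5 53.8] ang 64.3 | ell [433.3 107.6] [67.7 68.2]
```

{"method": "step_arm", "body": {"targets": [{"dx":0,"dy":0,"dz":0,"rx":0,"ry":0,"rz":0.113},{"dx":0,"dy":0,"dz":0,"rx":0,"ry":0,"rz":0.113},{"dx":0,"dy":0,"dz":0,"rx":0,"ry":0,"rz":0.113},{"dx":0,"dy":0,"dz":0,"rx":0,"ry":0,"rz":0.113},{"dx":0,"dy":0,"dz":0,"rx":0,"ry":0,"rz":0.113},{"dx":0,"dy":0,"dz":0,"rx":0,"ry":0,"rz":0.113},{"dx":0,"dy":0,"dz":0,"rx":0,"ry":0,"rz":0}]}}

```text
time_s: 2.33
ee_pos: [0.3593, -0.1479, 0.2185]
eef_rot: [0.984, -0.178, -0.0, -0.0]
wrist_force: [0.0, -0.7, 0.8]
opening: 0.998
```

Run:
```python
from h import *
go(534,31,220,-20.1)
```

```text
t 2.33 tcp [ 359.3 -147.9  218.5] yaw -20.47 tilt [-5.e-04  1.e-04 -1.e+00] F [ 0.  -0.7  0.8] open 0.998 q [-26. -31. 115.  -0.  97.  84.]
 rz total -0.0065
 shift tool now/after turn: [ 102.6 -228.    -1.6]
```

{"method": "step_arm", "body": {"targets": [{"dx":13,"dy":-28,"dz":0,"rx":0,"ry":0,"rz":-0.006},{"dx":13,"dy":-28,"dz":0,"rx":0,"ry":0,"rz":0},{"dx":13,"dy":-28,"dz":0,"rx":0,"ry":0,"rz":0},{"dx":13,"dy":-28,"dz":0,"rx":0,"ry":0,"rz":0},{"dx":13,"dy":-28,"dz":0,"rx":0,"ry":0,"rz":0},{"dx":13,"dy":-28,"dz":0,"rx":0,"ry":0,"rz":0},{"dx":12,"dy":-30,"dz":0,"rx":0,"ry":0,"rz":0},{"dx":12,"dy":-30,"dz":0,"rx":0,"ry":0,"rz":0},{"dx":0,"dy":0,"dz":0,"rx":0,"ry":0,"rz":0},{"dx":0,"dy":0,"dz":0,"rx":0,"ry":0,"rz":0}]}}

```text
time_s: 3.17
ee_pos: [0.5331, 0.0335, 0.2178]
eef_rot: [0.986, -0.169, -0.001, 0.0]
wrist_force: [-0.7, 0.3, -0.3]
opening: 1.001
```

Run:
```python
from h import *
snap("w3"); go(609,3.5,4)
```

```text
t 3.22 tcp [532.6  32.8 218.1] yaw -19.52 tilt [-1.3e-03 -3.0e-04 -1.0e+00] F [-1.1 -0.4  0.6] open 0.997 q [  1. -11. 100.  -0.  91. 110.]
 shift tool now/after turn: [ 82.1   2.  214. ]
```

View pics/w3.png

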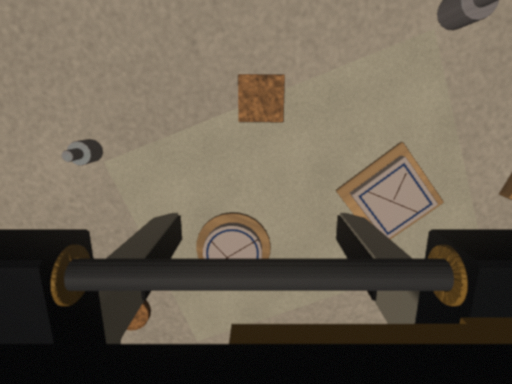

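Run:
```python
from h import *
import pickle
im=cv2.imread("pics/w3.png"); cm=pickle.load(open("pics/w3.pkl","rb"))
h=hue(im);print(h[98,260],h[98,225])
for s in (75,100):
  c=contour(wood_mask(im,s),(260,98)); rect(cm,c,.012,"cork")
c=contour(wood_mask(im),(345,190)); rect(cm,c,.008,"sqrest")
print("small knob top",onz(cm,(70,154),.052).round(4),"big knob",onz(cm,(490,2),.068).round(4))
```

```text
[ 14 145 102] [ 18  56 145]
cork rect [609.    4.8] [57.1 55.7] ang 70.6 | ell [609.1   4.4] [65.  65.6]
cork rect [609.4   4.4] [55.3 54.7] ang 70.2 | ell [609.3   4.6] [63.4 64.1]
sqrest rect [ 435.2 -115.4] [103.4 103.5] ang 19.4 | ell [ 437.1 -118.9] [103.8 120. ]
small knob top [[0.6223 0.2284 0.052 ]] big knob [[ 0.6178 -0.23    0.068 ]]
```

{"method": "step_arm", "body": {"targets": [{"dx":20,"dy":1,"dz":20,"rx":0,"ry":0,"rz":0},{"dx":20,"dy":0,"dz":20,"rx":0,"ry":0,"rz":0},{"dx":20,"dy":0,"dz":20,"rx":0,"ry":0,"rz":0},{"dx":20,"dy":0,"dz":20,"rx":0,"ry":0,"rz":0},{"dx":2,"dy":0,"dz":25,"rx":0,"ry":0,"rz":0},{"dx":0,"dy":0,"dz":25,"rx":0,"ry":0,"rz":0},{"dx":0,"dy":0,"dz":25,"rx":0,"ry":0,"rz":0},{"dx":0,"dy":0,"dz":20,"rx":0,"ry":0,"rz":0},{"dx":0,"dy":0,"dz":0,"rx":0,"ry":0,"rz":0},{"dx":0,"dy":0,"dz":0,"rx":0,"ry":0,"rz":0}]}}

```text
time_s: 4.05
ee_pos: [0.6087, 0.0037, 0.0437]
eef_rot: [0.985, -0.171, -0.001, 0.0]
wrist_force: [0.3, -0.6, -0.4]
opening: 0.998
```

Run:
```python
from h import *
go(609.2,4.3,4,-19.7)
```

```text
t 4.05 tcp [608.7   3.7  43.7] yaw -19.68 tilt [-1.3e-03 -1.0e-04 -1.0e+00] F [ 0.3 -0.6 -0.4] open 0.998 q [ -2.   4. 102.  -0.  74. 108.]
 rz total 0.0004
 shift tool now/after turn: [ 0.3 -0.7 39.7]
```

{"method": "step_arm", "body": {"targets": [{"dx":0,"dy":-1,"dz":15,"rx":0,"ry":0,"rz":0},{"dx":0,"dy":0,"dz":15,"rx":0,"ry":0,"rz":0},{"dx":0,"dy":0,"dz":10,"rx":0,"ry":0,"rz":0},{"dx":0,"dy":0,"dz":0,"rx":0,"ry":0,"rz":0},{"dx":0,"dy":0,"dz":0,"rx":0,"ry":0,"rz":0}]}}

```text
time_s: 4.47
ee_pos: [0.61, 0.0056, 0.0046]
eef_rot: [0.985, -0.171, 0.0, -0.0]
wrist_force: [-0.3, 0.2, -0.5]
opening: 1.003
```

{"method": "step_arm", "body": {"targets": [{"dx":0,"dy":0,"dz":0,"rx":0,"ry":0,"rz":0},{"dx":0,"dy":0,"dz":0,"rx":0,"ry":0,"rz":0},{"dx":0,"dy":0,"dz":0,"rx":0,"ry":0,"rz":0},{"dx":0,"dy":0,"dz":0,"rx":0,"ry":0,"rz":0},{"dx":0,"dy":0,"dz":0,"rx":0,"ry":0,"rz":0},{"dx":0,"dy":0,"dz":0,"rx":0,"ry":0,"rz":0},{"dx":0,"dy":0,"dz":0,"rx":0,"ry":0,"rz":0},{"dx":0,"dy":0,"dz":0,"rx":0,"ry":0,"rz":0},{"dx":0,"dy":0,"dz":0,"rx":0,"ry":0,"rz":0}], "fingers": 0, "squeeze": 15}}

```text
time_s: 5.22
ee_pos: [0.6098, 0.0059, 0.0038]
eef_rot: [0.985, -0.171, 0.0, -0.0]
wrist_force: [-1.2, -1.1, 2.4]
opening: 0.597
```

Run:
```python
from h import *
go(434.3,-116.2,120,19.5)
```

```text
t 5.22 tcp [609.8   5.9   3.8] yaw -19.66 tilt [ 1.e-04  0.e+00 -1.e+00] F [-1.2 -1.1  2.4] open 0.597 q [ -2.   7. 103.   0.  70. 108.]
 rz total -0.6835
 shift tool now/after turn: [-206.2   56.5 -116.2]
```

{"method": "step_arm", "body": {"targets": [{"dx":0,"dy":0,"dz":-15,"rx":0,"ry":0,"rz":0},{"dx":0,"dy":0,"dz":-25,"rx":0,"ry":0,"rz":0},{"dx":0,"dy":0,"dz":-25,"rx":0,"ry":0,"rz":0},{"dx":0,"dy":0,"dz":-25,"rx":0,"ry":0,"rz":0},{"dx":0,"dy":0,"dz":-26,"rx":0,"ry":0,"rz":0},{"dx":-16,"dy":24,"dz":0,"rx":0,"ry":0,"rz":0},{"dx":-18,"dy":25,"dz":0,"rx":0,"ry":0,"rz":0},{"dx":-18,"dy":25,"dz":0,"rx":0,"ry":0,"rz":0},{"dx":-18,"dy":25,"dz":0,"rx":0,"ry":0,"rz":0},{"dx":-18,"dy":25,"dz":0,"rx":0,"ry":0,"rz":0}]}}

```text
time_s: 6.05
ee_pos: [0.4838, -0.0817, 0.1194]
eef_rot: [0.985, -0.171, -0.0, -0.0]
wrist_force: [-0.2, -0.5, -0.5]
opening: 0.604
```

{"method": "step_arm", "body": {"targets": [{"dx":-18,"dy":25,"dz":0,"rx":0,"ry":0,"rz":0},{"dx":-18,"dy":25,"dz":0,"rx":0,"ry":0,"rz":0},{"dx":0,"dy":0,"dz":0,"rx":0,"ry":0,"rz":-0.114},{"dx":0,"dy":0,"dz":0,"rx":0,"ry":0,"rz":-0.114},{"dx":0,"dy":0,"dz":0,"rx":0,"ry":0,"rz":-0.114},{"dx":0,"dy":0,"dz":0,"rx":0,"ry":0,"rz":-0.114},{"dx":0,"dy":0,"dz":0,"rx":0,"ry":0,"rz":-0.114},{"dx":0,"dy":0,"dz":0,"rx":0,"ry":0,"rz":-0.114},{"dx":0,"dy":0,"dz":0,"rx":0,"ry":0,"rz":0},{"dx":0,"dy":0,"dz":0,"rx":0,"ry":0,"rz":0}]}}

```text
time_s: 6.88
ee_pos: [0.4344, -0.1162, 0.1196]
eef_rot: [0.986, 0.168, -0.0, 0.0]
wrist_force: [0.4, 0.7, -0.5]
opening: 0.598
```

Run:
```python
from h import *
go(434.3,-116.2,26,19.5)
snap("w4")
```

```text
t 6.88 tcp [ 434.4 -116.2  119.6] yaw 19.32 tilt [-0. -0. -1.] F [ 0.4  0.7 -0.5] open 0.598 q [-18. -20. 116.  -0.  84.  52.]
 rz total -0.0032
 shift tool now/after turn: [-0.1 -0.  93.6]
```

View pics/w4.png

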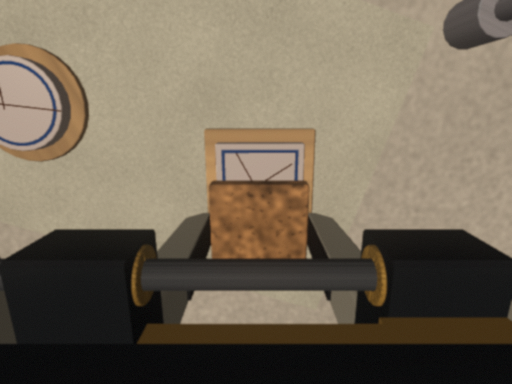

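Run:
```python
from h import *
import pickle
im=cv2.imread("pics/w4.png"); cm=pickle.load(open("pics/w4.pkl","rb")); s=robot.read_state()
for z in (.128,.116):
  P=onz(cm,[(212,181.5),(260,181.5),(306,181.5)],z); print((R.from_quat(s["eef_rot"]).inv().apply(P-s["ee_pos"])*1000).round(1))
```

```text
[[ 29.5 -26.6  -8.4]
 [ 29.6  -0.1  -8.4]
 [ 29.6  25.2  -8.4]]
[[ 26.7 -28.5   3.6]
 [ 26.7  -0.    3.6]
 [ 26.8  27.2   3.6]]
```

{"method": "step_arm", "body": {"targets": [{"dx":0,"dy":0,"dz":20,"rx":0,"ry":0,"rz":-0.003},{"dx":0,"dy":0,"dz":20,"rx":0,"ry":0,"rz":0},{"dx":0,"dy":0,"dz":20,"rx":0,"ry":0,"rz":0},{"dx":0,"dy":0,"dz":15,"rx":0,"ry":0,"rz":0},{"dx":0,"dy":0,"dz":8,"rx":0,"ry":0,"rz":0},{"dx":0,"dy":0,"dz":4,"rx":0,"ry":0,"rz":0},{"dx":0,"dy":0,"dz":4,"rx":0,"ry":0,"rz":0},{"dx":0,"dy":0,"dz":0,"rx":0,"ry":0,"rz":0},{"dx":0,"dy":0,"dz":0,"rx":0,"ry":0,"rz":0}]}}

```text
time_s: 7.68
ee_pos: [0.4348, -0.1163, 0.0293]
eef_rot: [0.985, 0.171, 0.0, 0.0]
wrist_force: [0.4, -0.2, 0.6]
opening: 0.603
```

{"method": "step_arm", "body": {"targets": [{"dx":0,"dy":0,"dz":1,"rx":0,"ry":0,"rz":0},{"dx":0,"dy":0,"dz":1,"rx":0,"ry":0,"rz":0},{"dx":0,"dy":0,"dz":0.5,"rx":0,"ry":0,"rz":0},{"dx":0,"dy":0,"dz":0,"rx":0,"ry":0,"rz":0},{"dx":0,"dy":0,"dz":0,"rx":0,"ry":0,"rz":0},{"dx":0,"dy":0,"dz":0,"rx":0,"ry":0,"rz":0}]}}

```text
time_s: 8.18
ee_pos: [0.4345, -0.1162, 0.0262]
eef_rot: [0.985, 0.171, 0.0, 0.0]
wrist_force: [-0.2, 0.4, -0.6]
opening: 0.601
```

Run:
```python
from h import *
go(434.3,-116.2,26,19.5)
```

```text
t 8.18 tcp [ 434.5 -116.2   26.2] yaw 19.7 tilt [ 1.e-04 -0.e+00 -1.e+00] F [-0.2  0.4 -0.6] open 0.601 q [-18. -16. 122.   0.  74.  52.]
 rz total 0.0034
 shift tool now/after turn: [-0.2 -0.1  0.2]
```

Down another 1.5 mm gently, watching force, then release to a modest opening.

{"method": "step_arm", "body": {"targets": [{"dx":0,"dy":0,"dz":0.4,"rx":0,"ry":0,"rz":0},{"dx":0,"dy":0,"dz":0.3,"rx":0,"ry":0,"rz":0},{"dx":0,"dy":0,"dz":0,"rx":0,"ry":0,"rz":0},{"dx":0,"dy":0,"dz":0,"rx":0,"ry":0,"rz":0},{"dx":0,"dy":0,"dz":0,"rx":0,"ry":0,"rz":0}]}}

```text
time_s: 8.6
ee_pos: [0.4345, -0.1162, 0.0257]
eef_rot: [0.985, 0.171, 0.0, 0.0]
wrist_force: [-2.2, 2.0, 5.8]
opening: 0.6
```

Contact felt (5.8 N). Release.

{"method": "step_arm", "body": {"targets": [{"dx":0,"dy":0,"dz":0,"rx":0,"ry":0,"rz":0},{"dx":0,"dy":0,"dz":0,"rx":0,"ry":0,"rz":0},{"dx":0,"dy":0,"dz":0,"rx":0,"ry":0,"rz":0},{"dx":0,"dy":0,"dz":0,"rx":0,"ry":0,"rz":0},{"dx":0,"dy":0,"dz":0,"rx":0,"ry":0,"rz":0},{"dx":0,"dy":0,"dz":-5,"rx":0,"ry":0,"rz":0},{"dx":0,"dy":0,"dz":-20,"rx":0,"ry":0,"rz":0},{"dx":0,"dy":0,"dz":-30,"rx":0,"ry":0,"rz":0},{"dx":0,"dy":0,"dz":-30,"rx":0,"ry":0,"rz":0},{"dx":0,"dy":0,"dz":-30,"rx":0,"ry":0,"rz":0}], "fingers": 0.8}}

```text
time_s: 9.43
ee_pos: [0.4341, -0.1161, 0.1421]
eef_rot: [0.985, 0.171, -0.0, -0.0]
wrist_force: [-0.3, -1.0, -0.0]
opening: 0.801
```

Run:
```python
from h import *
go(395.4-80*.758,-286.5+80*.652,200,-40.8)
```

```text
t 9.43 tcp [ 434.1 -116.1  142.1] yaw 19.7 tilt [-1.e-04  0.e+00 -1.e+00] F [-0.3 -1.  -0. ] open 0.801 q [-18. -21. 115.  -0.  86.  52.]
 rz total 1.0559
 shift tool now/after turn: [  2.  154.5 -57.9]
```

{"method": "step_arm", "body": {"targets": [{"dx":-15,"dy":0,"dz":-20,"rx":0,"ry":0,"rz":0},{"dx":-20,"dy":0,"dz":-20,"rx":0,"ry":0,"rz":0},{"dx":-20,"dy":0,"dz":-20,"rx":0,"ry":0,"rz":0},{"dx":-15,"dy":0,"dz":0,"rx":0,"ry":0,"rz":0},{"dx":0,"dy":0,"dz":0,"rx":0,"ry":0,"rz":0},{"dx":0,"dy":0,"dz":0,"rx":0,"ry":0,"rz":0},{"dx":0,"dy":0,"dz":0,"rx":0,"ry":0,"rz":0}]}}

```text
time_s: 10.02
ee_pos: [0.3688, -0.1396, 0.2001]
eef_rot: [0.985, 0.171, -0.0, -0.0]
wrist_force: [1.0, 0.7, -1.2]
opening: 0.798
```

Run:
```python
from h import *
cm,im=snap("w5"); go(395.4-80*.758,-286.5+80*.652,200,-40.8)
uv=proj(cm,[[.434,-.116,.034]])[0].astype(int); print(uv,hue(im)[uv[1],uv[0]])
rect(cm,contour(wood_mask(im),tuple(uv)),.034,"cork")
u2=proj(cm,[[.434+.0475*.942,-.116+.0475*.334,.008]])[0].astype(int); print(u2)
rect(cm,contour(wood_mask(im),tuple(u2)),.008,"rest")
u2=proj(cm,[[.3955,-.2865,.02]])[0].astype(int); print(u2)
rect(cm,contour(wood_mask(im),tuple(u2)),.02,"wood")
```

```text
t 10.07 tcp [ 368.9 -139.5  199.9] yaw 19.71 tilt [-8.e-04  5.e-04 -1.e+00] F [ 0.6 -0.5 -0.3] open 0.797 q [-24. -30. 116.   0.  95.  46.]
 rz total 1.0561
 shift tool now/after turn: [36.1 94.1 -0.1]
[259 109] [ 14 145 102]
cork rect [ 434.7 -115.4] [55.  54.5] ang 18.8 | ell [ 434.7 -115.3] [63.2 63.6]
[259  66]
rest rect [ 434.5 -116. ] [102.2 102.8] ang 19.5 | ell [ 434.4 -116. ] [119.5 120. ]
[380 188]
wood rect [ 396.1 -285.5] [44.6 57.2] ang 49.4 | ell [ 395.9 -285.6] [49.5 66.7]
```

View pics/w5.png

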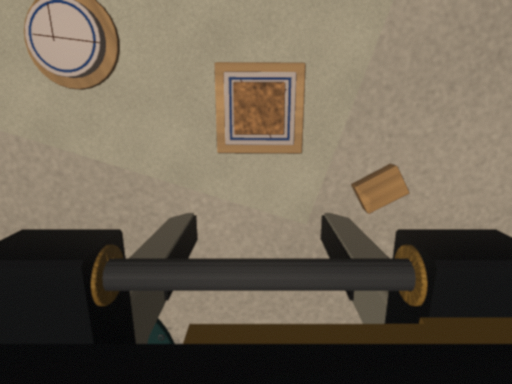

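{"method": "step_arm", "body": {"targets": [{"dx":0,"dy":0,"dz":0,"rx":0,"ry":0,"rz":0.117},{"dx":0,"dy":0,"dz":0,"rx":0,"ry":0,"rz":0.117},{"dx":0,"dy":0,"dz":0,"rx":0,"ry":0,"rz":0.117},{"dx":0,"dy":0,"dz":0,"rx":0,"ry":0,"rz":0.117},{"dx":0,"dy":0,"dz":0,"rx":0,"ry":0,"rz":0.117},{"dx":0,"dy":0,"dz":0,"rx":0,"ry":0,"rz":0.117},{"dx":0,"dy":0,"dz":0,"rx":0,"ry":0,"rz":0.117},{"dx":0,"dy":0,"dz":0,"rx":0,"ry":0,"rz":0.117},{"dx":0,"dy":0,"dz":0,"rx":0,"ry":0,"rz":0.12}]}}

```text
time_s: 10.82
ee_pos: [0.369, -0.1394, 0.1998]
eef_rot: [0.936, -0.351, -0.001, -0.0]
wrist_force: [-0.0, 0.3, 0.5]
opening: 0.794
```

{"method": "step_arm", "body": {"targets": [{"dx":8,"dy":20,"dz":0,"rx":0,"ry":0,"rz":0},{"dx":8,"dy":24,"dz":0,"rx":0,"ry":0,"rz":0},{"dx":10,"dy":25,"dz":0,"rx":0,"ry":0,"rz":0},{"dx":10,"dy":25,"dz":0,"rx":0,"ry":0,"rz":0},{"dx":0,"dy":0,"dz":0,"rx":0,"ry":0,"rz":0},{"dx":0,"dy":0,"dz":0,"rx":0,"ry":0,"rz":0},{"dx":0,"dy":0,"dz":0,"rx":0,"ry":0,"rz":0}]}}

```text
time_s: 11.4
ee_pos: [0.3347, -0.234, 0.1999]
eef_rot: [0.937, -0.349, -0.001, -0.0]
wrist_force: [-0.0, 0.4, -0.6]
opening: 0.799
```

Run:
```python
from h import *
cm,im=snap("w6"); go(396,-286.2,45,-40.8)
u2=proj(cm,[[.3955,-.2865,.02]])[0].astype(int); print(u2)
rect(cm,contour(wood_mask(im),tuple(u2)),.02,"wood")
```

```text
t 11.45 tcp [ 334.8 -233.8  200.1] yaw -40.76 tilt [-5.e-04  7.e-04 -1.e+00] F [-0.4  0.5  0.2] open 0.799 q [-39. -28. 114.   0.  94.  92.]
 rz total 0.0006
 shift tool now/after turn: [ 80.7  -0.3 155. ]
[259  98]
wood rect [ 394.7 -288.7] [38.8 53.9] ang 49.2 | ell [ 394.9 -288.7] [43.8 65. ]
```

View pics/w6.png

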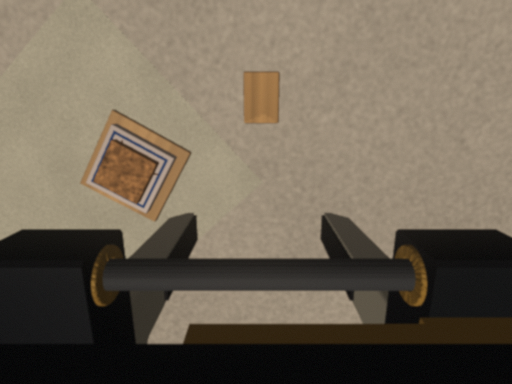

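{"method": "step_arm", "body": {"targets": [{"dx":20,"dy":2,"dz":20,"rx":0,"ry":0,"rz":0},{"dx":20,"dy":0,"dz":20,"rx":0,"ry":0,"rz":0},{"dx":20,"dy":0,"dz":20,"rx":0,"ry":0,"rz":0},{"dx":21,"dy":0,"dz":20,"rx":0,"ry":0,"rz":0},{"dx":0,"dy":0,"dz":25,"rx":0,"ry":0,"rz":0},{"dx":0,"dy":0,"dz":25,"rx":0,"ry":0,"rz":0},{"dx":0,"dy":0,"dz":20,"rx":0,"ry":0,"rz":0},{"dx":0,"dy":0,"dz":0,"rx":0,"ry":0,"rz":0},{"dx":0,"dy":0,"dz":0,"rx":0,"ry":0,"rz":0},{"dx":0,"dy":0,"dz":0,"rx":0,"ry":0,"rz":0}]}}

```text
time_s: 12.28
ee_pos: [0.3952, -0.2888, 0.0519]
eef_rot: [0.937, -0.348, 0.001, 0.0]
wrist_force: [0.1, -0.1, -0.4]
opening: 0.801
```

Run:
```python
from h import *
go(394.8,-288.6,5,-40.8)
```

```text
t 12.28 tcp [ 395.2 -288.8   51.9] yaw -40.75 tilt [ 1.1e-03 -9.0e-04 -1.0e+00] F [ 0.1 -0.1 -0.4] open 0.801 q [-39. -12. 116.   0.  75.  92.]
 rz total 0.0009
 shift tool now/after turn: [-0.5  0.2 46.9]
```

{"method": "step_arm", "body": {"targets": [{"dx":0,"dy":0,"dz":20,"rx":0,"ry":0,"rz":0},{"dx":0,"dy":0,"dz":15,"rx":0,"ry":0,"rz":0},{"dx":0,"dy":0,"dz":8,"rx":0,"ry":0,"rz":0},{"dx":0,"dy":0,"dz":4,"rx":0,"ry":0,"rz":0},{"dx":0,"dy":0,"dz":0,"rx":0,"ry":0,"rz":0},{"dx":0,"dy":0,"dz":0,"rx":0,"ry":0,"rz":0}]}}

```text
time_s: 12.78
ee_pos: [0.3948, -0.2892, 0.0045]
eef_rot: [0.937, -0.349, 0.001, 0.0]
wrist_force: [0.3, -0.1, -0.6]
opening: 0.8
```

{"method": "step_arm", "body": {"targets": [{"dx":0,"dy":0,"dz":0,"rx":0,"ry":0,"rz":0},{"dx":0,"dy":0,"dz":0,"rx":0,"ry":0,"rz":0},{"dx":0,"dy":0,"dz":0,"rx":0,"ry":0,"rz":0},{"dx":0,"dy":0,"dz":0,"rx":0,"ry":0,"rz":0},{"dx":0,"dy":0,"dz":0,"rx":0,"ry":0,"rz":0},{"dx":0,"dy":0,"dz":0,"rx":0,"ry":0,"rz":0},{"dx":0,"dy":0,"dz":0,"rx":0,"ry":0,"rz":0},{"dx":0,"dy":0,"dz":0,"rx":0,"ry":0,"rz":0},{"dx":0,"dy":0,"dz":0,"rx":0,"ry":0,"rz":0}], "fingers": 0, "squeeze": 15}}

```text
time_s: 13.53
ee_pos: [0.3944, -0.289, 0.0035]
eef_rot: [0.937, -0.349, 0.0, 0.0]
wrist_force: [-1.4, 0.5, 2.7]
opening: 0.429
```

Run:
```python
from h import *
go(434.4,-116.1,140); go(434.4,-116.1,140,-70.5)
```

```text
t 13.53 tcp [ 394.4 -289.     3.5] yaw -40.81 tilt [ 1.e-04 -1.e-04 -1.e+00] F [-1.4  0.5  2.7] open 0.429 q [-39.  -9. 118.  -0.  70.  92.]
 shift tool now/after turn: [ -82.7 -157.  -136.5]
t 13.53 tcp [ 394.4 -289.     3.5] yaw -40.81 tilt [ 1.e-04 -1.e-04 -1.e+00] F [-1.4  0.5  2.7] open 0.429 q [-39.  -9. 118.  -0.  70.  92.]
 rz total 0.5183
 shift tool now/after turn: [-149.6  -95.4 -136.5]
```

{"method": "step_arm", "body": {"targets": [{"dx":0,"dy":0,"dz":-16,"rx":0,"ry":0,"rz":0},{"dx":0,"dy":0,"dz":-30,"rx":0,"ry":0,"rz":0},{"dx":0,"dy":0,"dz":-30,"rx":0,"ry":0,"rz":0},{"dx":0,"dy":0,"dz":-30,"rx":0,"ry":0,"rz":0},{"dx":0,"dy":0,"dz":-30,"rx":0,"ry":0,"rz":0},{"dx":-12,"dy":-22,"dz":0,"rx":0,"ry":0,"rz":0},{"dx":-12,"dy":-22,"dz":0,"rx":0,"ry":0,"rz":0},{"dx":-12,"dy":-22,"dz":0,"rx":0,"ry":0,"rz":0},{"dx":-12,"dy":-22,"dz":0,"rx":0,"ry":0,"rz":0},{"dx":-12,"dy":-23,"dz":0,"rx":0,"ry":0,"rz":0}]}}

```text
time_s: 14.37
ee_pos: [0.4214, -0.1646, 0.1394]
eef_rot: [0.937, -0.349, 0.0, -0.0]
wrist_force: [-0.0, 0.6, -1.6]
opening: 0.429
```

{"method": "step_arm", "body": {"targets": [{"dx":-12,"dy":-23,"dz":0,"rx":0,"ry":0,"rz":0},{"dx":-11,"dy":-23,"dz":0,"rx":0,"ry":0,"rz":0},{"dx":0,"dy":0,"dz":0,"rx":0,"ry":0,"rz":0.104},{"dx":0,"dy":0,"dz":0,"rx":0,"ry":0,"rz":0.104},{"dx":0,"dy":0,"dz":0,"rx":0,"ry":0,"rz":0.104},{"dx":0,"dy":0,"dz":0,"rx":0,"ry":0,"rz":0.104},{"dx":0,"dy":0,"dz":0,"rx":0,"ry":0,"rz":0.104},{"dx":0,"dy":0,"dz":0,"rx":0,"ry":0,"rz":0},{"dx":0,"dy":0,"dz":0,"rx":0,"ry":0,"rz":0},{"dx":0,"dy":0,"dz":0,"rx":0,"ry":0,"rz":0}]}}

```text
time_s: 15.2
ee_pos: [0.4341, -0.1158, 0.1394]
eef_rot: [0.817, -0.576, -0.0, 0.0]
wrist_force: [-0.2, -0.6, -1.3]
opening: 0.426
```

Run:
```python
from h import *
go(434.4,-116.1,38,-70.5); snap("w7")
```

```text
t 15.2 tcp [ 434.1 -115.8  139.4] yaw -70.4 tilt [-1.e-04  0.e+00 -1.e+00] F [-0.2 -0.6 -1.3] open 0.426 q [-18. -21. 115.   0.  86. 142.]
 rz total 0.0018
 shift tool now/after turn: [  0.3  -0.2 101.4]
```

View pics/w7.png

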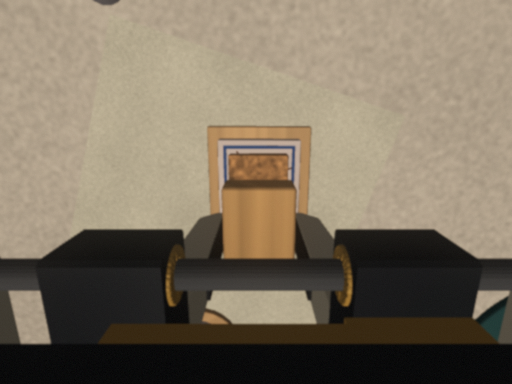

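{"method": "step_arm", "body": {"targets": [{"dx":0,"dy":0,"dz":20,"rx":0,"ry":0,"rz":0},{"dx":0,"dy":0,"dz":25,"rx":0,"ry":0,"rz":0},{"dx":0,"dy":0,"dz":25,"rx":0,"ry":0,"rz":0},{"dx":0,"dy":0,"dz":15,"rx":0,"ry":0,"rz":0},{"dx":0,"dy":0,"dz":8,"rx":0,"ry":0,"rz":0},{"dx":0,"dy":0,"dz":4,"rx":0,"ry":0,"rz":0},{"dx":0,"dy":0,"dz":2,"rx":0,"ry":0,"rz":0},{"dx":0,"dy":0,"dz":1,"rx":0,"ry":0,"rz":0},{"dx":0,"dy":0,"dz":0,"rx":0,"ry":0,"rz":0},{"dx":0,"dy":0,"dz":0,"rx":0,"ry":0,"rz":0}]}}

```text
time_s: 16.08
ee_pos: [0.4345, -0.116, 0.0403]
eef_rot: [0.816, -0.578, 0.001, -0.0]
wrist_force: [-0.7, -0.6, -0.3]
opening: 0.43
```

{"method": "step_arm", "body": {"targets": [{"dx":0,"dy":0,"dz":0.5,"rx":0,"ry":0,"rz":0},{"dx":0,"dy":0,"dz":0.5,"rx":0,"ry":0,"rz":0},{"dx":0,"dy":0,"dz":0.3,"rx":0,"ry":0,"rz":0},{"dx":0,"dy":0,"dz":0,"rx":0,"ry":0,"rz":0},{"dx":0,"dy":0,"dz":0,"rx":0,"ry":0,"rz":0}]}}

```text
time_s: 16.5
ee_pos: [0.4341, -0.1158, 0.0382]
eef_rot: [0.816, -0.578, -0.0, -0.0]
wrist_force: [-0.2, -0.6, -0.3]
opening: 0.428
```

{"method": "step_arm", "body": {"targets": [{"dx":0,"dy":0,"dz":0.4,"rx":0,"ry":0,"rz":0},{"dx":0,"dy":0,"dz":0.3,"rx":0,"ry":0,"rz":0},{"dx":0,"dy":0,"dz":0,"rx":0,"ry":0,"rz":0},{"dx":0,"dy":0,"dz":0,"rx":0,"ry":0,"rz":0}]}}

```text
time_s: 16.83
ee_pos: [0.4342, -0.1159, 0.0376]
eef_rot: [0.816, -0.578, 0.0, -0.0]
wrist_force: [0.1, 0.6, 1.8]
opening: 0.425
```

Run:
```python
from h import *
go(434.4,-116.1,38,-70.5)
```

```text
t 16.83 tcp [ 434.2 -115.9   37.6] yaw -70.6 tilt [ 1.e-04 -0.e+00 -1.e+00] F [0.1 0.6 1.8] open 0.425 q [-18. -16. 121.  -0.  75. 142.]
 rz total -0.0017
 shift tool now/after turn: [ 0.3 -0.1 -0.4]
```

Light contact. Release and rise, then back off to look.

{"method": "step_arm", "body": {"targets": [{"dx":0,"dy":0,"dz":0.2,"rx":0,"ry":0,"rz":0},{"dx":0,"dy":0,"dz":0,"rx":0,"ry":0,"rz":0},{"dx":0,"dy":0,"dz":0,"rx":0,"ry":0,"rz":0},{"dx":0,"dy":0,"dz":0,"rx":0,"ry":0,"rz":0},{"dx":0,"dy":0,"dz":0,"rx":0,"ry":0,"rz":0},{"dx":0,"dy":0,"dz":-5,"rx":0,"ry":0,"rz":0},{"dx":0,"dy":0,"dz":-20,"rx":0,"ry":0,"rz":0},{"dx":0,"dy":0,"dz":-30,"rx":0,"ry":0,"rz":0},{"dx":0,"dy":0,"dz":-30,"rx":0,"ry":0,"rz":0},{"dx":0,"dy":0,"dz":-30,"rx":0,"ry":0,"rz":0}], "fingers": 0.65}}

```text
time_s: 17.67
ee_pos: [0.4339, -0.1158, 0.154]
eef_rot: [0.816, -0.578, -0.0, -0.0]
wrist_force: [0.4, 0.3, 0.3]
opening: 0.648
```

{"method": "step_arm", "body": {"targets": [{"dx":-15,"dy":0,"dz":-20,"rx":0,"ry":0,"rz":0},{"dx":-20,"dy":0,"dz":-20,"rx":0,"ry":0,"rz":0},{"dx":-20,"dy":0,"dz":-10,"rx":0,"ry":0,"rz":0},{"dx":-20,"dy":0,"dz":0,"rx":0,"ry":0,"rz":0},{"dx":0,"dy":0,"dz":0,"rx":0,"ry":0,"rz":0},{"dx":0,"dy":0,"dz":0,"rx":0,"ry":0,"rz":0},{"dx":0,"dy":0,"dz":0,"rx":0,"ry":0,"rz":0}]}}

```text
time_s: 18.25
ee_pos: [0.4093, -0.0454, 0.2023]
eef_rot: [0.816, -0.578, 0.0, 0.0]
wrist_force: [0.5, -0.2, -0.2]
opening: 0.649
```

Run:
```python
from h import *
cm,im=snap("w8"); go(619,-233,200)
u2=proj(cm,[[.434,-.116,.054]])[0].astype(int); print(u2)
h=hue(im); print(h[u2[1],u2[0]])
m=((h[...,1]>95)&(h[...,0]<25)&(h[...,2]>125)).astype(np.uint8)
rect(cm,contour(m,tuple(u2)),.054,"block")
```

```text
t 18.3 tcp [409.3 -45.5 202.1] yaw -70.61 tilt [-4.e-04 -1.e-04 -1.e+00] F [0.2 0.  0.2] open 0.646 q [-10. -28. 114.  -0.  94. 151.]
 shift tool now/after turn: [ 246.4 -135.6    2. ]
[258 102]
[ 15 138 168]
block rect [ 434.6 -115.3] [52.1 54.4] ang 19.5 | ell [ 433.5 -115.5] [55.4 64.9]
```

View pics/w8.png

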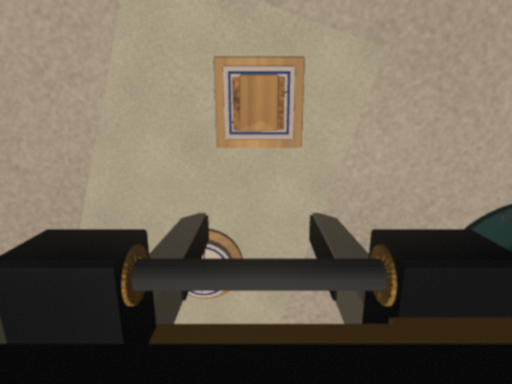

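{"method": "step_arm", "body": {"targets": [{"dx":0,"dy":0,"dz":0,"rx":0,"ry":0,"rz":-0.11},{"dx":0,"dy":0,"dz":0,"rx":0,"ry":0,"rz":-0.11},{"dx":0,"dy":0,"dz":0,"rx":0,"ry":0,"rz":-0.11},{"dx":0,"dy":0,"dz":0,"rx":0,"ry":0,"rz":-0.11},{"dx":0,"dy":0,"dz":0,"rx":0,"ry":0,"rz":-0.11},{"dx":0,"dy":0,"dz":0,"rx":0,"ry":0,"rz":-0.11},{"dx":0,"dy":0,"dz":0,"rx":0,"ry":0,"rz":-0.11},{"dx":0,"dy":0,"dz":0,"rx":0,"ry":0,"rz":-0.11},{"dx":0,"dy":0,"dz":0,"rx":0,"ry":0,"rz":0},{"dx":0,"dy":0,"dz":0,"rx":0,"ry":0,"rz":0}]}}

```text
time_s: 19.13
ee_pos: [0.4093, -0.0456, 0.202]
eef_rot: [0.984, -0.177, -0.0, 0.0]
wrist_force: [-0.1, -0.4, -0.4]
opening: 0.646
```

Run:
```python
from h import *
go(544,-206,200)
```

```text
t 19.13 tcp [409.3 -45.6 202. ] yaw -20.42 tilt [-7.e-04  1.e-04 -1.e+00] F [-0.1 -0.4 -0.4] open 0.646 q [-10. -28. 114.  -0.  94. 101.]
 shift tool now/after turn: [182.2 103.3   1.9]
```

{"method": "step_arm", "body": {"targets": [{"dx":22,"dy":13,"dz":0,"rx":0,"ry":0,"rz":0},{"dx":26,"dy":15,"dz":0,"rx":0,"ry":0,"rz":0},{"dx":26,"dy":15,"dz":0,"rx":0,"ry":0,"rz":0},{"dx":27,"dy":15,"dz":0,"rx":0,"ry":0,"rz":0},{"dx":27,"dy":15,"dz":0,"rx":0,"ry":0,"rz":0},{"dx":27,"dy":15,"dz":0,"rx":0,"ry":0,"rz":0},{"dx":27,"dy":15,"dz":0,"rx":0,"ry":0,"rz":0},{"dx":0,"dy":0,"dz":0,"rx":0,"ry":0,"rz":0},{"dx":0,"dy":0,"dz":0,"rx":0,"ry":0,"rz":0},{"dx":0,"dy":0,"dz":0,"rx":0,"ry":0,"rz":0}]}}

```text
time_s: 19.97
ee_pos: [0.5442, -0.2045, 0.2018]
eef_rot: [0.984, -0.177, -0.0, -0.0]
wrist_force: [-0.2, 0.9, -0.7]
opening: 0.651
```

Run:
```python
from h import *
cm,im=snap("w9"); go(544,-206,200)
c=proj(cm,[[.619,-.233,.03]])[0]; print(c); u,v=c.astype(int)
x0,y0=max(u-60,0),max(v-60,0)
cv2.imwrite("pics/w9c.png",cv2.resize(im[y0:y0+120,x0:x0+120],(600,600),interpolation=cv2.INTER_CUBIC)); print(x0,y0)
```

```text
t 20.02 tcp [ 544.1 -204.2  202.2] yaw -20.28 tilt [-3.e-04  2.e-04 -1.e+00] F [0.4 0.5 0.2] open 0.649 q [-23.  -5.  96.   0.  89.  87.]
 shift tool now/after turn: [0.5 1.7 2.2]
[259.81977763  98.40662632]
199 38
```

View pics/w9.png

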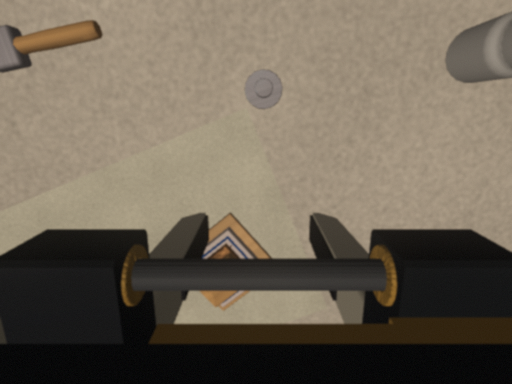

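View pics/w9c.png

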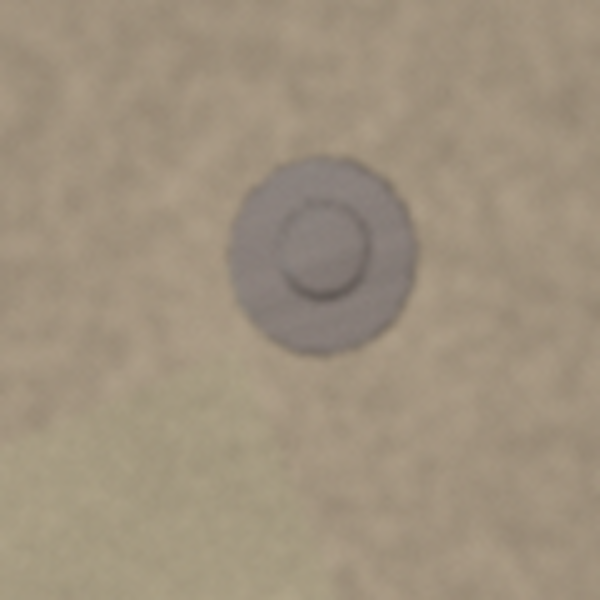

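Run:
```python
from h import *
import pickle
cm=pickle.load(open("pics/w9.pkl","rb")); im=cv2.imread("pics/w9.png")
print(onz(cm,[(263.3,88.8)],.044).round(4),onz(cm,[(263.6,87.4)],.068).round(4))
h=hue(im); print(h[75,262],h[88,300])
m=(h[...,1]<38).astype(np.uint8)
m=cv2.morphologyEx(m,cv2.MORPH_OPEN,np.ones((5,5),np.uint8))
rect(cm,contour(m,(262,78)),.044)
s=robot.read_state()
```

```text
[[ 0.6263 -0.2395  0.044 ]] [[ 0.626  -0.2393  0.068 ]]
[ 11  26 138] [ 19  56 156]
 rect [ 626.6 -238.8] [36.8 36.9] ang 69.7 | ell [ 626.4 -239. ] [36.9 37.4]
```

{"method": "step_arm", "body": {"targets": [{"dx":20,"dy":1,"dz":10,"rx":0,"ry":0,"rz":0},{"dx":23,"dy":1,"dz":20,"rx":0,"ry":0,"rz":0},{"dx":23,"dy":1,"dz":20,"rx":0,"ry":0,"rz":0},{"dx":23,"dy":1,"dz":20,"rx":0,"ry":0,"rz":0},{"dx":0,"dy":0,"dz":10,"rx":0,"ry":0,"rz":0},{"dx":0,"dy":0,"dz":0,"rx":0,"ry":0,"rz":0},{"dx":0,"dy":0,"dz":0,"rx":0,"ry":0,"rz":0},{"dx":0,"dy":0,"dz":0,"rx":0,"ry":0,"rz":0}], "fingers": 0.8}}

```text
time_s: 20.68
ee_pos: [0.6264, -0.2386, 0.1241]
eef_rot: [0.985, -0.175, 0.001, 0.0]
wrist_force: [-0.6, -0.1, 0.4]
opening: 0.795
```

Run:
```python
from h import *
cm,im=snap("w10"); go(626.3,-239.2,10)
```

```text
t 20.73 tcp [ 626.5 -238.8  124.4] yaw -20.18 tilt [ 2.2e-03 -9.0e-04 -1.0e+00] F [-0.5  0.2  0.1] open 0.797 q [-23.   8.  90.   0.  82.  87.]
 shift tool now/after turn: [ -0.4   0.5 114.4]
```

View pics/w10.png

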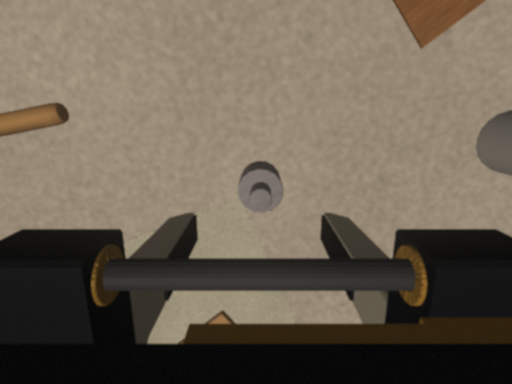

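Weight at (260,188), centred between the fingers. Descend and grip.

{"method": "step_arm", "body": {"targets": [{"dx":0,"dy":0,"dz":15,"rx":0,"ry":0,"rz":0},{"dx":0,"dy":0,"dz":25,"rx":0,"ry":0,"rz":0},{"dx":0,"dy":0,"dz":25,"rx":0,"ry":0,"rz":0},{"dx":0,"dy":0,"dz":20,"rx":0,"ry":0,"rz":0},{"dx":0,"dy":0,"dz":15,"rx":0,"ry":0,"rz":0},{"dx":0,"dy":0,"dz":10,"rx":0,"ry":0,"rz":0},{"dx":0,"dy":0,"dz":4,"rx":0,"ry":0,"rz":0},{"dx":0,"dy":0,"dz":0,"rx":0,"ry":0,"rz":0},{"dx":0,"dy":0,"dz":0,"rx":0,"ry":0,"rz":0}]}}

```text
time_s: 21.48
ee_pos: [0.6271, -0.2392, 0.0092]
eef_rot: [0.985, -0.175, 0.001, 0.0]
wrist_force: [-1.1, -0.2, -0.5]
opening: 0.802
```

{"method": "step_arm", "body": {"targets": [{"dx":0,"dy":0,"dz":0,"rx":0,"ry":0,"rz":0},{"dx":0,"dy":0,"dz":0,"rx":0,"ry":0,"rz":0},{"dx":0,"dy":0,"dz":0,"rx":0,"ry":0,"rz":0},{"dx":0,"dy":0,"dz":0,"rx":0,"ry":0,"rz":0},{"dx":0,"dy":0,"dz":0,"rx":0,"ry":0,"rz":0},{"dx":0,"dy":0,"dz":0,"rx":0,"ry":0,"rz":0},{"dx":0,"dy":0,"dz":0,"rx":0,"ry":0,"rz":0},{"dx":0,"dy":0,"dz":0,"rx":0,"ry":0,"rz":0},{"dx":0,"dy":0,"dz":0,"rx":0,"ry":0,"rz":0}], "fingers": 0, "squeeze": 35}}

```text
time_s: 22.23
ee_pos: [0.6267, -0.2392, 0.0084]
eef_rot: [0.985, -0.175, 0.0, 0.0]
wrist_force: [-1.8, -1.0, 2.7]
opening: 0.426
```

Run:
```python
from h import *
go(434.4,-116,150);
```

```text
t 22.23 tcp [ 626.7 -239.2    8.4] yaw -20.18 tilt [ 1.e-04 -2.e-04 -1.e+00] F [-1.8 -1.   2.7] open 0.426 q [-23.  14.  95.  -0.  72.  87.]
 shift tool now/after turn: [-223.   -49.2 -141.6]
```

{"method": "step_arm", "body": {"targets": [{"dx":0,"dy":0,"dz":-10,"rx":0,"ry":0,"rz":0},{"dx":0,"dy":0,"dz":-20,"rx":0,"ry":0,"rz":0},{"dx":0,"dy":0,"dz":-28,"rx":0,"ry":0,"rz":0},{"dx":0,"dy":0,"dz":-28,"rx":0,"ry":0,"rz":0},{"dx":0,"dy":0,"dz":-28,"rx":0,"ry":0,"rz":0},{"dx":0,"dy":0,"dz":-28,"rx":0,"ry":0,"rz":0},{"dx":-15,"dy":-4,"dz":0,"rx":0,"ry":0,"rz":0},{"dx":-25,"dy":-5,"dz":0,"rx":0,"ry":0,"rz":0},{"dx":-25,"dy":-5,"dz":0,"rx":0,"ry":0,"rz":0},{"dx":-25,"dy":-5,"dz":0,"rx":0,"ry":0,"rz":0}]}}

```text
time_s: 23.07
ee_pos: [0.5475, -0.1894, 0.15]
eef_rot: [0.985, -0.175, -0.001, -0.0]
wrist_force: [-0.0, 0.5, -5.2]
opening: 0.427
```

{"method": "step_arm", "body": {"targets": [{"dx":-25,"dy":-6,"dz":0,"rx":0,"ry":0,"rz":0},{"dx":-25,"dy":-6,"dz":0,"rx":0,"ry":0,"rz":0},{"dx":-25,"dy":-6,"dz":0,"rx":0,"ry":0,"rz":0},{"dx":-25,"dy":-6,"dz":0,"rx":0,"ry":0,"rz":0},{"dx":-20,"dy":-4,"dz":0,"rx":0,"ry":0,"rz":0},{"dx":-13,"dy":-2,"dz":0,"rx":0,"ry":0,"rz":0},{"dx":0,"dy":0,"dz":0,"rx":0,"ry":0,"rz":0},{"dx":0,"dy":0,"dz":0,"rx":0,"ry":0,"rz":0},{"dx":0,"dy":0,"dz":0,"rx":0,"ry":0,"rz":0}]}}

```text
time_s: 23.82
ee_pos: [0.4345, -0.1162, 0.1505]
eef_rot: [0.985, -0.175, 0.0, -0.0]
wrist_force: [-0.4, -0.3, -5.3]
opening: 0.428
```

Run:
```python
from h import *
snap("w11");go(434.4,-116,62.4);
```

```text
t 23.87 tcp [ 434.6 -116.2  150.3] yaw -20.18 tilt [-1.e-04  1.e-04 -1.e+00] F [-0.6 -0.4 -5.3] open 0.427 q [-18. -21. 114.   0.  87.  92.]
 shift tool now/after turn: [-0.2 -0.2 87.9]
```

View pics/w11.png

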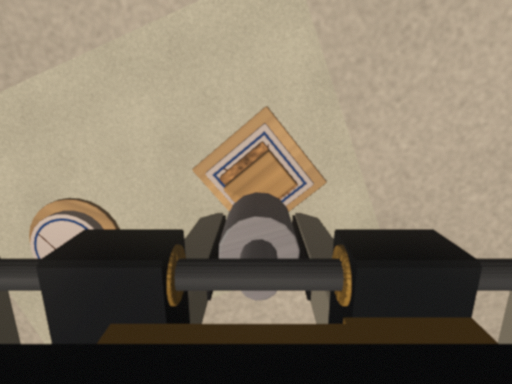

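{"method": "step_arm", "body": {"targets": [{"dx":0,"dy":0,"dz":15,"rx":0,"ry":0,"rz":0},{"dx":0,"dy":0,"dz":22,"rx":0,"ry":0,"rz":0},{"dx":0,"dy":0,"dz":22,"rx":0,"ry":0,"rz":0},{"dx":0,"dy":0,"dz":15,"rx":0,"ry":0,"rz":0},{"dx":0,"dy":0,"dz":6,"rx":0,"ry":0,"rz":0},{"dx":0,"dy":0,"dz":3,"rx":0,"ry":0,"rz":0},{"dx":0,"dy":0,"dz":1,"rx":0,"ry":0,"rz":0},{"dx":0,"dy":0,"dz":1,"rx":0,"ry":0,"rz":0},{"dx":0,"dy":0,"dz":0,"rx":0,"ry":0,"rz":0},{"dx":0,"dy":0,"dz":0,"rx":0,"ry":0,"rz":0}]}}

```text
time_s: 24.7
ee_pos: [0.4347, -0.1162, 0.066]
eef_rot: [0.985, -0.175, 0.001, 0.0]
wrist_force: [-0.7, -0.2, -5.1]
opening: 0.42
```

{"method": "step_arm", "body": {"targets": [{"dx":0,"dy":0,"dz":0.5,"rx":0,"ry":0,"rz":0},{"dx":0,"dy":0,"dz":0.5,"rx":0,"ry":0,"rz":0},{"dx":0,"dy":0,"dz":0.5,"rx":0,"ry":0,"rz":0},{"dx":0,"dy":0,"dz":0,"rx":0,"ry":0,"rz":0},{"dx":0,"dy":0,"dz":0,"rx":0,"ry":0,"rz":0}]}}

```text
time_s: 25.12
ee_pos: [0.4342, -0.1161, 0.0637]
eef_rot: [0.985, -0.175, -0.0, -0.0]
wrist_force: [-0.1, 0.5, -5.4]
opening: 0.427
```

{"method": "step_arm", "body": {"targets": [{"dx":0,"dy":0,"dz":0.5,"rx":0,"ry":0,"rz":0},{"dx":0,"dy":0,"dz":0.5,"rx":0,"ry":0,"rz":0},{"dx":0,"dy":0,"dz":0.2,"rx":0,"ry":0,"rz":0},{"dx":0,"dy":0,"dz":0,"rx":0,"ry":0,"rz":0},{"dx":0,"dy":0,"dz":0,"rx":0,"ry":0,"rz":0}]}}

```text
time_s: 25.53
ee_pos: [0.4343, -0.1161, 0.0625]
eef_rot: [0.985, -0.175, -0.0, -0.0]
wrist_force: [0.9, -1.0, -4.9]
opening: 0.424
```

{"method": "step_arm", "body": {"targets": [{"dx":0,"dy":0,"dz":0.3,"rx":0,"ry":0,"rz":0},{"dx":0,"dy":0,"dz":0.3,"rx":0,"ry":0,"rz":0},{"dx":0,"dy":0,"dz":0,"rx":0,"ry":0,"rz":0},{"dx":0,"dy":0,"dz":0,"rx":0,"ry":0,"rz":0}]}}

```text
time_s: 25.87
ee_pos: [0.4344, -0.1162, 0.0624]
eef_rot: [0.985, -0.175, 0.0, 0.0]
wrist_force: [-4.4, 0.0, 4.0]
opening: 0.427
```

Contact. Release to a modest opening, rise straight up.

{"method": "step_arm", "body": {"targets": [{"dx":0,"dy":0,"dz":0,"rx":0,"ry":0,"rz":0},{"dx":0,"dy":0,"dz":0,"rx":0,"ry":0,"rz":0},{"dx":0,"dy":0,"dz":0,"rx":0,"ry":0,"rz":0},{"dx":0,"dy":0,"dz":0,"rx":0,"ry":0,"rz":0},{"dx":0,"dy":0,"dz":0,"rx":0,"ry":0,"rz":0},{"dx":0,"dy":0,"dz":-5,"rx":0,"ry":0,"rz":0},{"dx":0,"dy":0,"dz":-20,"rx":0,"ry":0,"rz":0},{"dx":0,"dy":0,"dz":-30,"rx":0,"ry":0,"rz":0},{"dx":0,"dy":0,"dz":-30,"rx":0,"ry":0,"rz":0},{"dx":0,"dy":0,"dz":-30,"rx":0,"ry":0,"rz":0}], "fingers": 0.7}}

```text
time_s: 26.7
ee_pos: [0.434, -0.116, 0.1787]
eef_rot: [0.985, -0.175, 0.0, -0.0]
wrist_force: [-0.3, -0.2, 0.1]
opening: 0.701
```

{"method": "step_arm", "body": {"targets": [{"dx":0,"dy":0,"dz":-25,"rx":0,"ry":0,"rz":0},{"dx":-10,"dy":-20,"dz":-20,"rx":0,"ry":0,"rz":0},{"dx":-10,"dy":-25,"dz":-10,"rx":0,"ry":0,"rz":0},{"dx":-10,"dy":-25,"dz":0,"rx":0,"ry":0,"rz":0},{"dx":-10,"dy":-25,"dz":0,"rx":0,"ry":0,"rz":0},{"dx":-10,"dy":-25,"dz":0,"rx":0,"ry":0,"rz":0},{"dx":0,"dy":0,"dz":0,"rx":0,"ry":0,"rz":0},{"dx":0,"dy":0,"dz":0,"rx":0,"ry":0,"rz":0}]}}

```text
time_s: 27.37
ee_pos: [0.4287, 0.0146, 0.2323]
eef_rot: [0.985, -0.174, 0.0, 0.0]
wrist_force: [-0.2, -0.1, 0.7]
opening: 0.7
```

Run:
```python
from h import *
cm,im=snap("w12"); go(388,283.5,200)
cv2.imwrite("pics/top12.png",cv2.resize(robot.grab_frame("top")[150:285,190:360],(800,635),interpolation=cv2.INTER_CUBIC)[:600])
```

```text
t 27.42 tcp [428.7  13.9 232.3] yaw -20.11 tilt [ 3.e-04 -2.e-04 -1.e+00] F [-0.4 -0.7 -0. ] open 0.701 q [ -2. -25. 110.  -0.  96. 109.]
 shift tool now/after turn: [-130.9 -239.2   32.2]
```

View pics/w12.png

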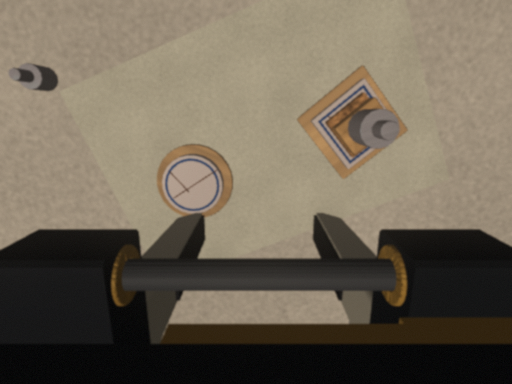

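View pics/top12.png

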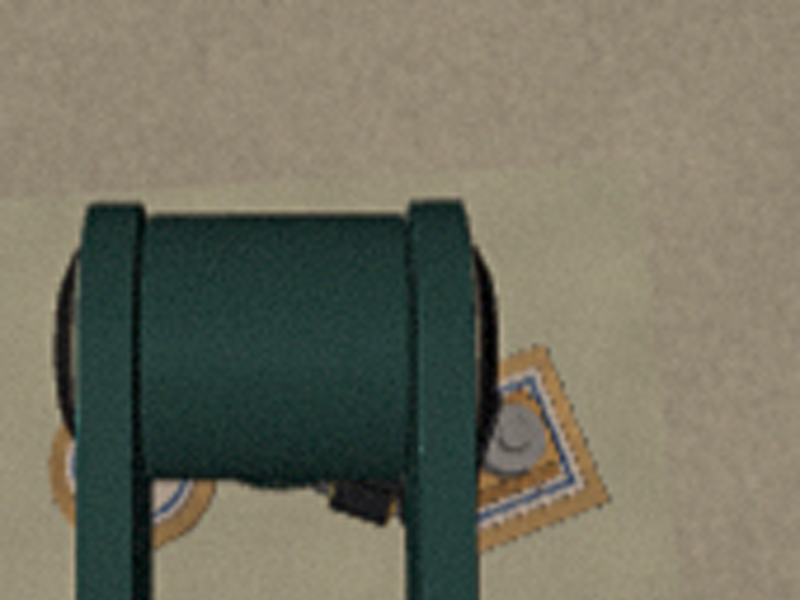

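Run:
```python
from h import *
import pickle
cm=pickle.load(open("pics/w12.pkl","rb")); im=cv2.imread("pics/w12.png")
print(proj(cm,[[.4344,-.116,.122],[.4344,-.116,.098],[.433,.1065,.008],[.433,.1065,.022]]).round(1))
h=hue(im)
rect(cm,contour(wood_mask(im),(163,185)),.008,"rrest")
b=((h[...,0]>95)&(h[...,0]<140)&(h[...,1]>60)).astype(np.uint8)
for x in cv2.findContours(b,cv2.RETR_EXTERNAL,cv2.CHAIN_APPROX_NONE)[0]:
    if len(x)>60: rect(cm,x.reshape(-1,2),.022,"blue")
cv2.imwrite("pics/w12c.png",cv2.resize(im[75:175,310:430],(720,600),interpolation=cv2.INTER_CUBIC))
```

```text
[[390.1 129.7]
 [379.8 128.3]
 [194.5 182.4]
 [192.3 184.9]]Traceback (most recent call last):
  File "<stdin>", line 6, in <module>
  File "h.py", line 33, in contour
    k=l[uv[1],uv[0]]; assert k>0
                             ^^^
AssertionError
```

Run:
```python
from h import *
import pickle
cm=pickle.load(open("pics/w12.pkl","rb")); im=cv2.imread("pics/w12.png")
h=hue(im); print(h[182,155:168].tolist())
m=wood_mask(im,90)
for x in cv2.findContours(m,cv2.RETR_EXTERNAL,cv2.CHAIN_APPROX_NONE)[0]:
    if len(x)>80: rect(cm,x.reshape(-1,2),.008,"wood")
b=((h[...,0]>95)&(h[...,0]<140)&(h[...,1]>60)).astype(np.uint8)
for x in cv2.findContours(b,cv2.RETR_EXTERNAL,cv2.CHAIN_APPROX_NONE)[0]:
    if len(x)>60: rect(cm,x.reshape(-1,2),.022,"blue")
cv2.imwrite("pics/w12c.png",cv2.resize(im[75:175,310:430],(720,600),interpolation=cv2.INTER_CUBIC))
```

```text
[[20, 59, 164], [18, 75, 163], [16, 101, 159], [16, 121, 154], [16, 123, 153], [16, 122, 152], [15, 98, 158], [15, 67, 172], [13, 52, 181], [13, 40, 164], [137, 15, 119], [114, 48, 112], [174, 10, 127]]
wood rect [138.   -7.8] [553.2  51.3] ang 70.0 | ell [  82.  -161.3] [  47.3 1045.4]
wood rect [ 201.  -113.9] [ 41.4 107.9] ang 81.2 | ell [ 201.1 -113. ] [ 41.5 104.1]
wood rect [337.2 261. ] [ 40.2 108.3] ang 60.0 | ell [336.7 260.1] [ 41.3 104.6]
wood rect [434.8 106. ] [102.5 100.4] ang 70.0 | ell [433.3 107.6] [95.4 97. ]
wood rect [ 432.4 -125.4] [60.2 67.4] ang 19.4 | ell [ 432.1 -122.3] [65.7 69. ]
wood rect [ 434.7 -115.8] [103.3 103.6] ang 19.6 | ell [ 433.9 -117.4] [113.4 115.8]
```

View pics/w12c.png

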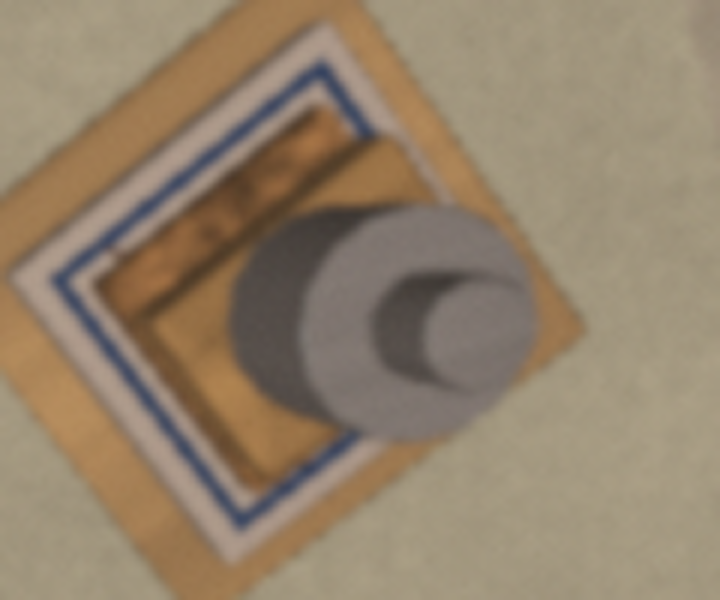

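{"method": "step_arm", "body": {"targets": [{"dx":-19,"dy":-17,"dz":5,"rx":0,"ry":0,"rz":0},{"dx":-22,"dy":-18,"dz":5,"rx":0,"ry":0,"rz":0},{"dx":-22,"dy":-18,"dz":5,"rx":0,"ry":0,"rz":0},{"dx":-22,"dy":-18,"dz":5,"rx":0,"ry":0,"rz":0},{"dx":-22,"dy":-17,"dz":5,"rx":0,"ry":0,"rz":0},{"dx":0,"dy":0,"dz":0,"rx":0,"ry":0,"rz":0},{"dx":0,"dy":0,"dz":0,"rx":0,"ry":0,"rz":0},{"dx":0,"dy":0,"dz":0,"rx":0,"ry":0,"rz":0}]}}

```text
time_s: 28.13
ee_pos: [0.3592, 0.1325, 0.2072]
eef_rot: [0.984, -0.176, 0.0, 0.0]
wrist_force: [-0.3, -0.5, 0.5]
opening: 0.701
```

Run:
```python
from h import *
cm,im=snap("w13"); go(313,311,205)
h=hue(im)
m=wood_mask(im,90); m[230:]=0
for x in cv2.findContours(m,cv2.RETR_EXTERNAL,cv2.CHAIN_APPROX_NONE)[0]:
    if len(x)>60: rect(cm,x.reshape(-1,2),.008,"wood")
b=((h[...,0]>95)&(h[...,0]<140)&(h[...,1]>40)).astype(np.uint8); b[230:]=0
for x in cv2.findContours(b,cv2.RETR_EXTERNAL,cv2.CHAIN_APPROX_NONE)[0]:
    if len(x)>60: rect(cm,x.reshape(-1,2),.022,"blue")
```

```text
t 28.18 tcp [359.3 132.3 207.2] yaw -20.26 tilt [ 3.e-04 -2.e-04 -1.e+00] F [-0.1 -0.3 -0.4] open 0.701 q [ 16. -32. 116.  -0.  96. 127.]
 shift tool now/after turn: [-105.3 -151.6    2.1]
wood rect [387.5 286.8] [54.3 58. ] ang 22.2 | ell [387.5 286.4] [54.5 57.7]
wood rect [433.3 107.2] [101.7 101.9] ang 69.8 | ell [433.6 107. ] [101.5 101.8]
wood rect [ 432.3 -122.1] [61.3 49.3] ang 19.8 | ell [ 431.1 -120.2] [53.5 67.7]
wood rect [ 434.2 -114.8] [103.4 104.9] ang 19.6 | ell [ 433.3 -118.5] [107.1 127.9]
blue rect [433.8 106.9] [69.  68.7] ang 6.0 | ell [433.6 106.9] [67.9 68. ]
blue rect [ 433.6 -114.7] [68.1 63.5] ang 19.5 | ell [ 433.6 -115.7] [74.9 78. ]
```

View pics/w13.png

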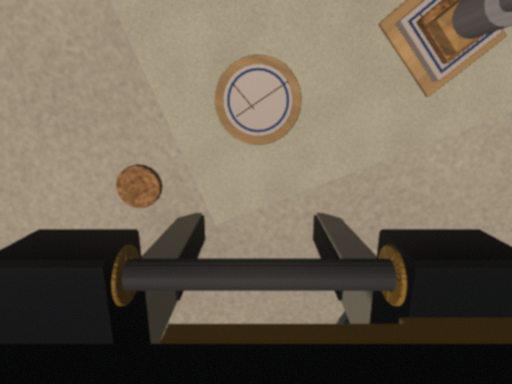

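{"method": "step_arm", "body": {"targets": [{"dx":-15,"dy":-21,"dz":0,"rx":0,"ry":0,"rz":0},{"dx":-15,"dy":-21,"dz":0,"rx":0,"ry":0,"rz":0},{"dx":-15,"dy":-22,"dz":0,"rx":0,"ry":0,"rz":0},{"dx":-15,"dy":-22,"dz":0,"rx":0,"ry":0,"rz":0},{"dx":-15,"dy":-22,"dz":0,"rx":0,"ry":0,"rz":0},{"dx":-15,"dy":-22,"dz":0,"rx":0,"ry":0,"rz":0},{"dx":-15,"dy":-22,"dz":0,"rx":0,"ry":0,"rz":0},{"dx":0,"dy":0,"dz":0,"rx":0,"ry":0,"rz":0},{"dx":0,"dy":0,"dz":0,"rx":0,"ry":0,"rz":0},{"dx":0,"dy":0,"dz":0,"rx":0,"ry":0,"rz":0}], "fingers": 0.85}}

```text
time_s: 29.02
ee_pos: [0.3133, 0.3113, 0.2069]
eef_rot: [0.984, -0.176, -0.0, 0.0]
wrist_force: [-0.6, 0.0, 0.1]
opening: 0.846
```

Run:
```python
from h import *
cm,im=snap("w14"); go(388,284.5,45)
h=hue(im)
m=wood_mask(im,90); m[230:]=0
for x in cv2.findContours(m,cv2.RETR_EXTERNAL,cv2.CHAIN_APPROX_NONE)[0]:
    if len(x)>60: print(x.reshape(-1,2).mean(0)); rect(cm,x.reshape(-1,2),.012,"cork")
```

```text
t 29.07 tcp [313.4 311.2 207. ] yaw -20.27 tilt [ 1.e-04 -3.e-04 -1.e+00] F [0.5 0.1 0.8] open 0.85 q [ 42. -23. 111.  -0.  93. 152.]
 shift tool now/after turn: [ 79.2  -0.9 162. ]
[257.56716418 100.10447761]
cork rect [387.6 285.8] [54.9 54.1] ang 43.6 | ell [387.7 285.7] [54.  54.2]
[392.2037037   27.64814815]
cork rect [410.3 117.7] [102.6  52.5] ang 69.8 | ell [429.2 109. ] [86.4 96.9]
```

View pics/w14.png

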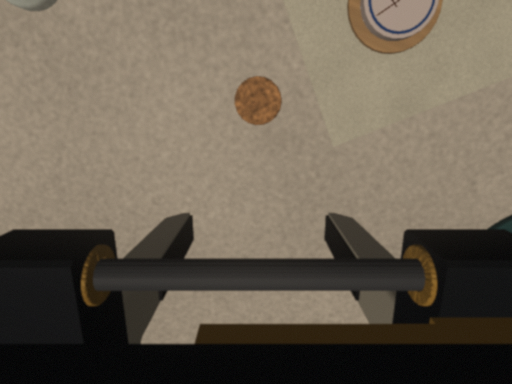

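{"method": "step_arm", "body": {"targets": [{"dx":19,"dy":-1.5,"dz":20,"rx":0,"ry":0,"rz":0},{"dx":20,"dy":0,"dz":20,"rx":0,"ry":0,"rz":0},{"dx":20,"dy":0,"dz":20,"rx":0,"ry":0,"rz":0},{"dx":20,"dy":0,"dz":25,"rx":0,"ry":0,"rz":0},{"dx":0,"dy":0,"dz":25,"rx":0,"ry":0,"rz":0},{"dx":0,"dy":0,"dz":25,"rx":0,"ry":0,"rz":0},{"dx":0,"dy":0,"dz":25,"rx":0,"ry":0,"rz":0},{"dx":0,"dy":0,"dz":0,"rx":0,"ry":0,"rz":0},{"dx":0,"dy":0,"dz":0,"rx":0,"ry":0,"rz":0},{"dx":0,"dy":0,"dz":0,"rx":0,"ry":0,"rz":0}]}}

```text
time_s: 29.9
ee_pos: [0.3881, 0.2861, 0.0487]
eef_rot: [0.984, -0.176, 0.001, -0.001]
wrist_force: [0.5, 0.4, -0.2]
opening: 0.85
```

Run:
```python
from h import *
go(387.7,285.4,4)
```

```text
t 29.9 tcp [388.1 286.1  48.7] yaw -20.23 tilt [ 1.4e-03  8.0e-04 -1.0e+00] F [ 0.5  0.4 -0.2] open 0.85 q [ 33. -12. 117.  -0.  75. 144.]
 shift tool now/after turn: [-0.2  0.9 44.7]
```

{"method": "step_arm", "body": {"targets": [{"dx":0,"dy":0.5,"dz":15,"rx":0,"ry":0,"rz":0},{"dx":0,"dy":0,"dz":15,"rx":0,"ry":0,"rz":0},{"dx":0,"dy":0,"dz":9,"rx":0,"ry":0,"rz":0},{"dx":0,"dy":0,"dz":5,"rx":0,"ry":0,"rz":0},{"dx":0,"dy":0,"dz":0,"rx":0,"ry":0,"rz":0},{"dx":0,"dy":0,"dz":0,"rx":0,"ry":0,"rz":0}]}}

```text
time_s: 30.4
ee_pos: [0.3874, 0.2861, 0.0039]
eef_rot: [0.985, -0.175, 0.0, -0.0]
wrist_force: [-0.2, -0.1, -0.4]
opening: 0.847
```

{"method": "step_arm", "body": {"targets": [{"dx":0,"dy":0,"dz":0,"rx":0,"ry":0,"rz":0},{"dx":0,"dy":0,"dz":0,"rx":0,"ry":0,"rz":0},{"dx":0,"dy":0,"dz":0,"rx":0,"ry":0,"rz":0},{"dx":0,"dy":0,"dz":0,"rx":0,"ry":0,"rz":0},{"dx":0,"dy":0,"dz":0,"rx":0,"ry":0,"rz":0},{"dx":0,"dy":0,"dz":0,"rx":0,"ry":0,"rz":0},{"dx":0,"dy":0,"dz":0,"rx":0,"ry":0,"rz":0},{"dx":0,"dy":0,"dz":0,"rx":0,"ry":0,"rz":0},{"dx":0,"dy":0,"dz":0,"rx":0,"ry":0,"rz":0}], "fingers": 0, "squeeze": 15}}

```text
time_s: 31.15
ee_pos: [0.3871, 0.2859, 0.0032]
eef_rot: [0.985, -0.175, 0.0, -0.0]
wrist_force: [-1.9, -1.2, 5.4]
opening: 0.595
```

Run:
```python
from h import *
go(433.6,106.8,120)
```

```text
t 31.15 tcp [387.1 285.9   3.2] yaw -20.18 tilt [ 2.e-04  1.e-04 -1.e+00] F [-1.9 -1.2  5.4] open 0.595 q [ 33. -10. 119.   0.  70. 144.]
 shift tool now/after turn: [ 105.4  152.1 -116.8]
```

{"method": "step_arm", "body": {"targets": [{"dx":0,"dy":0,"dz":-15,"rx":0,"ry":0,"rz":0},{"dx":0,"dy":0,"dz":-25,"rx":0,"ry":0,"rz":0},{"dx":0,"dy":0,"dz":-25,"rx":0,"ry":0,"rz":0},{"dx":0,"dy":0,"dz":-25,"rx":0,"ry":0,"rz":0},{"dx":0,"dy":0,"dz":-27,"rx":0,"ry":0,"rz":0},{"dx":15,"dy":21,"dz":0,"rx":0,"ry":0,"rz":0},{"dx":15,"dy":22,"dz":0,"rx":0,"ry":0,"rz":0},{"dx":15,"dy":22,"dz":0,"rx":0,"ry":0,"rz":0},{"dx":15,"dy":22,"dz":0,"rx":0,"ry":0,"rz":0},{"dx":15,"dy":22,"dz":0,"rx":0,"ry":0,"rz":0}]}}

```text
time_s: 31.98
ee_pos: [0.4198, 0.1565, 0.1198]
eef_rot: [0.985, -0.175, 0.0, -0.0]
wrist_force: [0.5, 0.0, 0.6]
opening: 0.6
```

{"method": "step_arm", "body": {"targets": [{"dx":15,"dy":22,"dz":0,"rx":0,"ry":0,"rz":0},{"dx":15,"dy":21,"dz":0,"rx":0,"ry":0,"rz":0},{"dx":0,"dy":0,"dz":0,"rx":0,"ry":0,"rz":0},{"dx":0,"dy":0,"dz":0,"rx":0,"ry":0,"rz":0},{"dx":0,"dy":0,"dz":0,"rx":0,"ry":0,"rz":0}]}}

```text
time_s: 32.4
ee_pos: [0.433, 0.1073, 0.1198]
eef_rot: [0.984, -0.175, -0.0, -0.0]
wrist_force: [-0.0, -0.2, -0.3]
opening: 0.596
```

Run:
```python
from h import *
go(433.6,106.8,26); snap("w15")
```

```text
t 32.4 tcp [433.  107.3 119.8] yaw -20.21 tilt [-3.e-04  2.e-04 -1.e+00] F [-0.  -0.2 -0.3] open 0.596 q [ 11. -21. 117.   0.  84. 121.]
 shift tool now/after turn: [ 0.7  0.2 93.8]
```

View pics/w15.png

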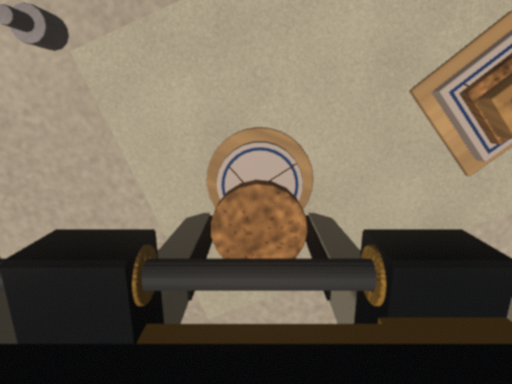

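{"method": "step_arm", "body": {"targets": [{"dx":0,"dy":0,"dz":20,"rx":0,"ry":0,"rz":0},{"dx":0,"dy":0,"dz":20,"rx":0,"ry":0,"rz":0},{"dx":0,"dy":0,"dz":20,"rx":0,"ry":0,"rz":0},{"dx":0,"dy":0,"dz":15,"rx":0,"ry":0,"rz":0},{"dx":0,"dy":0,"dz":8,"rx":0,"ry":0,"rz":0},{"dx":0,"dy":0,"dz":5,"rx":0,"ry":0,"rz":0},{"dx":0,"dy":0,"dz":3,"rx":0,"ry":0,"rz":0},{"dx":0,"dy":0,"dz":1,"rx":0,"ry":0,"rz":0},{"dx":0,"dy":0,"dz":0,"rx":0,"ry":0,"rz":0},{"dx":0,"dy":0,"dz":0,"rx":0,"ry":0,"rz":0}]}}

```text
time_s: 33.28
ee_pos: [0.4335, 0.1071, 0.0286]
eef_rot: [0.985, -0.175, 0.0, -0.0]
wrist_force: [-0.2, 0.5, -0.6]
opening: 0.591
```

{"method": "step_arm", "body": {"targets": [{"dx":0,"dy":0,"dz":0.5,"rx":0,"ry":0,"rz":0},{"dx":0,"dy":0,"dz":0.5,"rx":0,"ry":0,"rz":0},{"dx":0,"dy":0,"dz":0.5,"rx":0,"ry":0,"rz":0},{"dx":0,"dy":0,"dz":0.2,"rx":0,"ry":0,"rz":0},{"dx":0,"dy":0,"dz":0,"rx":0,"ry":0,"rz":0},{"dx":0,"dy":0,"dz":0,"rx":0,"ry":0,"rz":0}]}}

```text
time_s: 33.78
ee_pos: [0.4331, 0.107, 0.0263]
eef_rot: [0.985, -0.175, -0.0, -0.0]
wrist_force: [1.2, -1.0, -0.9]
opening: 0.598
```

{"method": "step_arm", "body": {"targets": [{"dx":0,"dy":0,"dz":0.4,"rx":0,"ry":0,"rz":0},{"dx":0,"dy":0,"dz":0.4,"rx":0,"ry":0,"rz":0},{"dx":0,"dy":0,"dz":0.3,"rx":0,"ry":0,"rz":0},{"dx":0,"dy":0,"dz":0,"rx":0,"ry":0,"rz":0},{"dx":0,"dy":0,"dz":0,"rx":0,"ry":0,"rz":0}]}}

```text
time_s: 34.2
ee_pos: [0.4332, 0.107, 0.0253]
eef_rot: [0.985, -0.175, 0.0, -0.0]
wrist_force: [-1.1, 0.1, 2.5]
opening: 0.595
```

Contact; release and retreat to look.

{"method": "step_arm", "body": {"targets": [{"dx":0,"dy":0,"dz":0.1,"rx":0,"ry":0,"rz":0},{"dx":0,"dy":0,"dz":0,"rx":0,"ry":0,"rz":0},{"dx":0,"dy":0,"dz":0,"rx":0,"ry":0,"rz":0},{"dx":0,"dy":0,"dz":0,"rx":0,"ry":0,"rz":0},{"dx":0,"dy":0,"dz":0,"rx":0,"ry":0,"rz":0},{"dx":0,"dy":0,"dz":-5,"rx":0,"ry":0,"rz":0},{"dx":0,"dy":0,"dz":-20,"rx":0,"ry":0,"rz":0},{"dx":0,"dy":0,"dz":-30,"rx":0,"ry":0,"rz":0},{"dx":0,"dy":0,"dz":-30,"rx":0,"ry":0,"rz":0},{"dx":0,"dy":0,"dz":-30,"rx":0,"ry":0,"rz":0}], "fingers": 0.8}}

```text
time_s: 35.03
ee_pos: [0.4329, 0.1069, 0.1417]
eef_rot: [0.985, -0.175, -0.0, 0.0]
wrist_force: [-0.5, 0.5, 0.1]
opening: 0.801
```

{"method": "step_arm", "body": {"targets": [{"dx":-15,"dy":0,"dz":-20,"rx":0,"ry":0,"rz":0},{"dx":-20,"dy":0,"dz":-20,"rx":0,"ry":0,"rz":0},{"dx":-20,"dy":0,"dz":-20,"rx":0,"ry":0,"rz":0},{"dx":-20,"dy":0,"dz":0,"rx":0,"ry":0,"rz":0},{"dx":0,"dy":0,"dz":0,"rx":0,"ry":0,"rz":0},{"dx":0,"dy":0,"dz":0,"rx":0,"ry":0,"rz":0},{"dx":0,"dy":0,"dz":0,"rx":0,"ry":0,"rz":0}]}}

```text
time_s: 35.62
ee_pos: [0.363, 0.1328, 0.2]
eef_rot: [0.985, -0.175, 0.0, 0.0]
wrist_force: [0.8, 0.8, 0.0]
opening: 0.8
```

Run:
```python
from h import *
cm,im=snap("w16"); go(620.5-75,227.5+27.5,200)
m=wood_mask(im,95); m[230:]=0
c=proj(cm,[[.4336,.1068,.034]])[0].astype(int); print(c)
rect(cm,contour(m,tuple(c)),.034,"cork")
c=proj(cm,[[.4336+.0475*.938,.1068-.0475*.346,.008]])[0].astype(int)
rect(cm,contour(m,tuple(c)),.008,"rest")
```

```text
t 35.67 tcp [363.1 132.7 199.8] yaw -20.19 tilt [-5.e-04 -2.e-04 -1.e+00] F [ 0.1 -0.4 -0.2] open 0.8 q [ 16. -31. 116.  -0.  95. 126.]
 shift tool now/after turn: [ 129.  -177.8   -0.3]
[259 102]
cork rect [434.3 107.3] [53.4 54.3] ang 69.9 | ell [433.9 107.5] [53.5 53.9]
rest rect [433.5 106.6] [101.9 101.4] ang 69.9 | ell [433.6 106.9] [101.3 101.6]
```

View pics/w16.png

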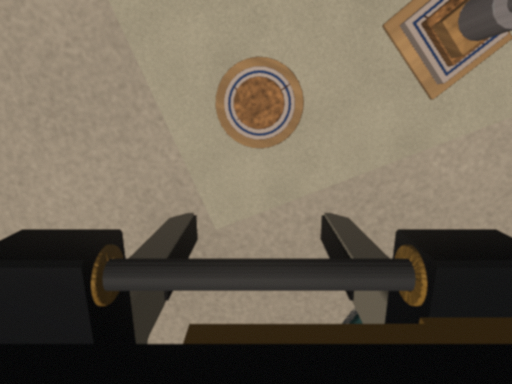

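{"method": "step_arm", "body": {"targets": [{"dx":17,"dy":-23,"dz":0,"rx":0,"ry":0,"rz":0},{"dx":18,"dy":-25,"dz":0,"rx":0,"ry":0,"rz":0},{"dx":18,"dy":-26,"dz":0,"rx":0,"ry":0,"rz":0},{"dx":19,"dy":-26,"dz":0,"rx":0,"ry":0,"rz":0},{"dx":19,"dy":-26,"dz":0,"rx":0,"ry":0,"rz":0},{"dx":19,"dy":-26,"dz":0,"rx":0,"ry":0,"rz":0},{"dx":19,"dy":-26,"dz":0,"rx":0,"ry":0,"rz":0},{"dx":0,"dy":0,"dz":0,"rx":0,"ry":0,"rz":0},{"dx":0,"dy":0,"dz":0,"rx":0,"ry":0,"rz":0},{"dx":0,"dy":0,"dz":0,"rx":0,"ry":0,"rz":0}], "fingers": 0.7}}

```text
time_s: 36.5
ee_pos: [0.5452, 0.2549, 0.1991]
eef_rot: [0.984, -0.175, -0.001, 0.001]
wrist_force: [0.5, 0.4, 1.0]
opening: 0.701
```

Run:
```python
from h import *
cm,im=snap("w17")
h=hue(im)
m=(h[...,1]<38).astype(np.uint8); m[225:]=0
m=cv2.morphologyEx(m,cv2.MORPH_OPEN,np.ones((5,5),np.uint8))
for x in cv2.findContours(m,cv2.RETR_EXTERNAL,cv2.CHAIN_APPROX_NONE)[0]:
    if len(x)>40: print(x.reshape(-1,2).mean(0)); rect(cm,x.reshape(-1,2),.03,"weight")
u,v=proj(cm,[[.6205,.2275,.03]])[0].astype(int); print(u-50,v-50)
cv2.imwrite("pics/w17c.png",cv2.resize(im[v-50:v+50,u-50:u+50],(600,600),interpolation=cv2.INTER_CUBIC))
go(620.5,227.5,110)
```

```text
[ 82.77272727 212.11363636]
weight rect [569.8 471. ] [46. 19.] ang 69.8 | ell [570.  472.1] [18.3 44.5]
[ 78.70762712 186.07627119]
weight rect [602.9 460.5] [64.3 43.3] ang 49.0 | ell [603.1 463.1] [41.8 62.6]
[253.94594595  98.47297297]
weight rect [621.9 232.5] [26.3 26.2] ang 69.8 | ell [621.9 232.6] [26.9 27. ]
[18.00311526 65.105919  ]
weight rect [730.  448.8] [ 60. 130.] ang 57.7 | ell [733.5 457. ] [ 60.7 121.7]
208 48
t 36.55 tcp [545.  254.8 199.7] yaw -20.21 tilt [-7.e-04 -3.e-04 -1.e+00] F [-1.2 -0.4 -0. ] open 0.697 q [ 23.  -2.  93.  -0.  89. 133.]
 shift tool now/after turn: [80.3 -0.5 89.6]
```

View pics/w17.png

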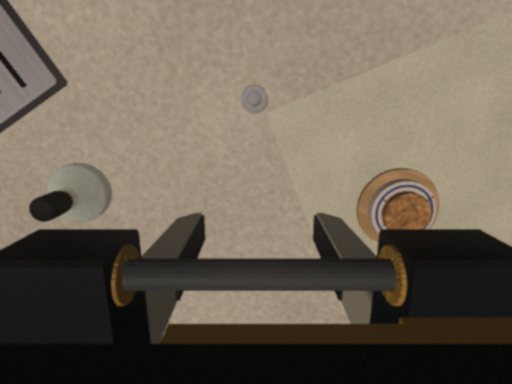

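View pics/w17c.png

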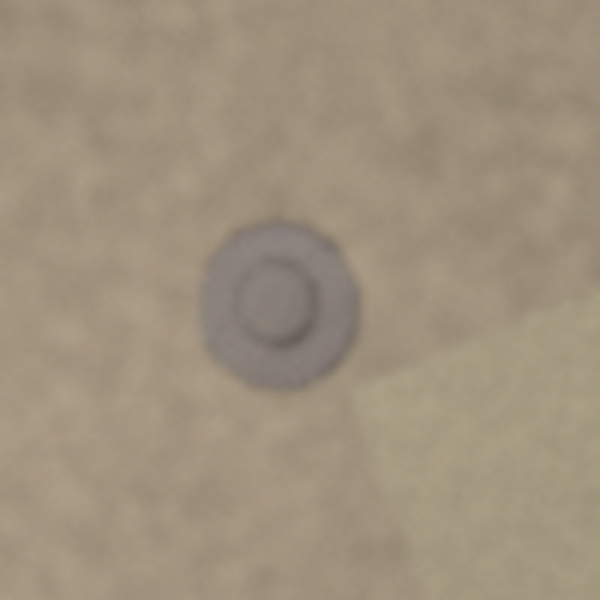

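{"method": "step_arm", "body": {"targets": [{"dx":18,"dy":-1.7,"dz":15,"rx":0,"ry":0,"rz":0},{"dx":20,"dy":-2,"dz":25,"rx":0,"ry":0,"rz":0},{"dx":21,"dy":-1,"dz":25,"rx":0,"ry":0,"rz":0},{"dx":21,"dy":-1,"dz":25,"rx":0,"ry":0,"rz":0},{"dx":0,"dy":0,"dz":20,"rx":0,"ry":0,"rz":0},{"dx":0,"dy":0,"dz":0,"rx":0,"ry":0,"rz":0},{"dx":0,"dy":0,"dz":0,"rx":0,"ry":0,"rz":0},{"dx":0,"dy":0,"dz":0,"rx":0,"ry":0,"rz":0}]}}

```text
time_s: 37.22
ee_pos: [0.6223, 0.2332, 0.0922]
eef_rot: [0.985, -0.175, 0.001, -0.001]
wrist_force: [-0.5, -0.6, 1.0]
opening: 0.698
```

Run:
```python
from h import *
snap("w18"); go(621.9,232.5,5.5)
```

```text
t 37.27 tcp [622.5 233.4  92.6] yaw -20.17 tilt [ 0.0027  0.001  -1.    ] F [-0.7  0.2 -1.3] open 0.699 q [ 18.   9.  92.   0.  79. 129.]
 shift tool now/after turn: [-0.4  1.2 87. ]
```

View pics/w18.png

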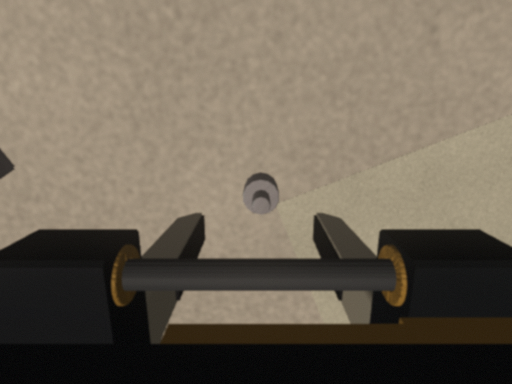

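Centred between the fingers at (261,192). Descend and grip.

{"method": "step_arm", "body": {"targets": [{"dx":0,"dy":0.7,"dz":15,"rx":0,"ry":0,"rz":0},{"dx":0,"dy":0,"dz":20,"rx":0,"ry":0,"rz":0},{"dx":0,"dy":0,"dz":20,"rx":0,"ry":0,"rz":0},{"dx":0,"dy":0,"dz":15,"rx":0,"ry":0,"rz":0},{"dx":0,"dy":0,"dz":10,"rx":0,"ry":0,"rz":0},{"dx":0,"dy":0,"dz":5,"rx":0,"ry":0,"rz":0},{"dx":0,"dy":0,"dz":1,"rx":0,"ry":0,"rz":0},{"dx":0,"dy":0,"dz":0,"rx":0,"ry":0,"rz":0},{"dx":0,"dy":0,"dz":0,"rx":0,"ry":0,"rz":0}]}}

```text
time_s: 38.02
ee_pos: [0.6226, 0.2327, 0.0051]
eef_rot: [0.985, -0.175, 0.001, -0.0]
wrist_force: [-0.3, -0.6, -0.2]
opening: 0.7
```

{"method": "step_arm", "body": {"targets": [{"dx":0,"dy":0,"dz":0,"rx":0,"ry":0,"rz":0},{"dx":0,"dy":0,"dz":0,"rx":0,"ry":0,"rz":0},{"dx":0,"dy":0,"dz":0,"rx":0,"ry":0,"rz":0},{"dx":0,"dy":0,"dz":0,"rx":0,"ry":0,"rz":0},{"dx":0,"dy":0,"dz":0,"rx":0,"ry":0,"rz":0},{"dx":0,"dy":0,"dz":0,"rx":0,"ry":0,"rz":0},{"dx":0,"dy":0,"dz":0,"rx":0,"ry":0,"rz":0},{"dx":0,"dy":0,"dz":0,"rx":0,"ry":0,"rz":0},{"dx":0,"dy":0,"dz":0,"rx":0,"ry":0,"rz":0}], "fingers": 0, "squeeze": 20}}

```text
time_s: 38.77
ee_pos: [0.622, 0.2325, 0.0041]
eef_rot: [0.985, -0.175, -0.0, 0.0]
wrist_force: [-0.6, -0.9, 2.4]
opening: 0.318
```

Run:
```python
from h import *
go(433.7,107.0,130)
```

```text
t 38.77 tcp [622.  232.5   4.1] yaw -20.18 tilt [-0. -0. -1.] F [-0.6 -0.9  2.4] open 0.318 q [ 18.  13.  96.  -0.  71. 128.]
 shift tool now/after turn: [-133.5  182.8 -125.9]
```

{"method": "step_arm", "body": {"targets": [{"dx":0,"dy":0,"dz":-10,"rx":0,"ry":0,"rz":0},{"dx":0,"dy":0,"dz":-20,"rx":0,"ry":0,"rz":0},{"dx":0,"dy":0,"dz":-24,"rx":0,"ry":0,"rz":0},{"dx":0,"dy":0,"dz":-24,"rx":0,"ry":0,"rz":0},{"dx":0,"dy":0,"dz":-24,"rx":0,"ry":0,"rz":0},{"dx":0,"dy":0,"dz":-24,"rx":0,"ry":0,"rz":0},{"dx":-16,"dy":21,"dz":0,"rx":0,"ry":0,"rz":0},{"dx":-17,"dy":23,"dz":0,"rx":0,"ry":0,"rz":0},{"dx":-17,"dy":23,"dz":0,"rx":0,"ry":0,"rz":0},{"dx":-17,"dy":23,"dz":0,"rx":0,"ry":0,"rz":0}]}}

```text
time_s: 39.6
ee_pos: [0.5269, 0.1706, 0.1304]
eef_rot: [0.985, -0.175, 0.0, -0.0]
wrist_force: [-0.0, -0.8, -1.1]
opening: 0.318
```

{"method": "step_arm", "body": {"targets": [{"dx":-17,"dy":23,"dz":0,"rx":0,"ry":0,"rz":0},{"dx":-17,"dy":23,"dz":0,"rx":0,"ry":0,"rz":0},{"dx":-17,"dy":23,"dz":0,"rx":0,"ry":0,"rz":0},{"dx":-15.5,"dy":24,"dz":0,"rx":0,"ry":0,"rz":0},{"dx":0,"dy":0,"dz":0,"rx":0,"ry":0,"rz":0},{"dx":0,"dy":0,"dz":0,"rx":0,"ry":0,"rz":0},{"dx":0,"dy":0,"dz":0,"rx":0,"ry":0,"rz":0}]}}

```text
time_s: 40.18
ee_pos: [0.434, 0.107, 0.1307]
eef_rot: [0.985, -0.175, 0.001, -0.0]
wrist_force: [0.6, 0.1, -2.3]
opening: 0.318
```

Run:
```python
from h import *
go(433.7,107.0,38.1); snap("w19")
```

```text
t 40.18 tcp [434.  107.  130.7] yaw -20.19 tilt [ 1.2e-03  4.0e-04 -1.0e+00] F [ 0.6  0.1 -2.3] open 0.318 q [ 11. -21. 116.   0.  85. 121.]
 shift tool now/after turn: [-0.4  0.1 92.6]
```

View pics/w19.png

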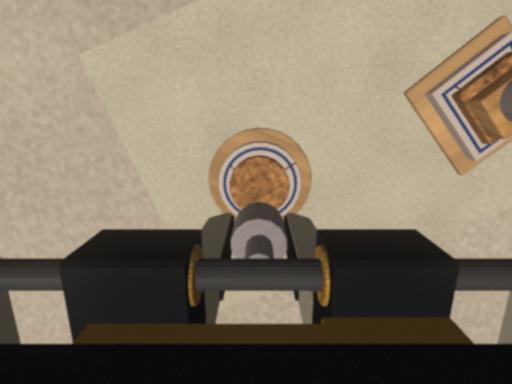

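Held upright over the round cork. Lower.

{"method": "step_arm", "body": {"targets": [{"dx":0,"dy":0,"dz":15,"rx":0,"ry":0,"rz":0},{"dx":0,"dy":0,"dz":22,"rx":0,"ry":0,"rz":0},{"dx":0,"dy":0,"dz":22,"rx":0,"ry":0,"rz":0},{"dx":0,"dy":0,"dz":16,"rx":0,"ry":0,"rz":0},{"dx":0,"dy":0,"dz":8,"rx":0,"ry":0,"rz":0},{"dx":0,"dy":0,"dz":4,"rx":0,"ry":0,"rz":0},{"dx":0,"dy":0,"dz":2,"rx":0,"ry":0,"rz":0},{"dx":0,"dy":0,"dz":1,"rx":0,"ry":0,"rz":0},{"dx":0,"dy":0,"dz":0,"rx":0,"ry":0,"rz":0},{"dx":0,"dy":0,"dz":0,"rx":0,"ry":0,"rz":0}]}}

```text
time_s: 41.07
ee_pos: [0.4341, 0.1069, 0.0408]
eef_rot: [0.985, -0.175, 0.001, -0.0]
wrist_force: [0.0, 0.5, -1.4]
opening: 0.319
```

{"method": "step_arm", "body": {"targets": [{"dx":0,"dy":0,"dz":0.5,"rx":0,"ry":0,"rz":0},{"dx":0,"dy":0,"dz":0.5,"rx":0,"ry":0,"rz":0},{"dx":0,"dy":0,"dz":0.4,"rx":0,"ry":0,"rz":0},{"dx":0,"dy":0,"dz":0,"rx":0,"ry":0,"rz":0},{"dx":0,"dy":0,"dz":0,"rx":0,"ry":0,"rz":0}]}}

```text
time_s: 41.48
ee_pos: [0.4336, 0.1068, 0.0387]
eef_rot: [0.985, -0.175, 0.0, -0.0]
wrist_force: [0.6, -0.1, -1.4]
opening: 0.318
```

{"method": "step_arm", "body": {"targets": [{"dx":0,"dy":0,"dz":0.4,"rx":0,"ry":0,"rz":0},{"dx":0,"dy":0,"dz":0.4,"rx":0,"ry":0,"rz":0},{"dx":0,"dy":0,"dz":0.2,"rx":0,"ry":0,"rz":0},{"dx":0,"dy":0,"dz":0,"rx":0,"ry":0,"rz":0},{"dx":0,"dy":0,"dz":0,"rx":0,"ry":0,"rz":0}]}}

```text
time_s: 41.9
ee_pos: [0.4337, 0.1068, 0.0381]
eef_rot: [0.985, -0.175, 0.0, -0.0]
wrist_force: [-4.5, -1.8, 6.1]
opening: 0.313
```

Contact; release, rise.

{"method": "step_arm", "body": {"targets": [{"dx":0,"dy":0,"dz":0,"rx":0,"ry":0,"rz":0},{"dx":0,"dy":0,"dz":0,"rx":0,"ry":0,"rz":0},{"dx":0,"dy":0,"dz":0,"rx":0,"ry":0,"rz":0},{"dx":0,"dy":0,"dz":0,"rx":0,"ry":0,"rz":0},{"dx":0,"dy":0,"dz":0,"rx":0,"ry":0,"rz":0},{"dx":0,"dy":0,"dz":-5,"rx":0,"ry":0,"rz":0},{"dx":0,"dy":0,"dz":-20,"rx":0,"ry":0,"rz":0},{"dx":0,"dy":0,"dz":-30,"rx":0,"ry":0,"rz":0},{"dx":0,"dy":0,"dz":-30,"rx":0,"ry":0,"rz":0},{"dx":0,"dy":0,"dz":-30,"rx":0,"ry":0,"rz":0}], "fingers": 0.6}}

```text
time_s: 42.73
ee_pos: [0.4333, 0.1067, 0.1543]
eef_rot: [0.985, -0.175, -0.0, 0.0]
wrist_force: [0.2, 0.4, -0.4]
opening: 0.599
```

{"method": "step_arm", "body": {"targets": [{"dx":0,"dy":0,"dz":-30,"rx":0,"ry":0,"rz":0},{"dx":-15,"dy":-12,"dz":-20,"rx":0,"ry":0,"rz":0},{"dx":-20,"dy":-20,"dz":-20,"rx":0,"ry":0,"rz":0},{"dx":-20,"dy":-25,"dz":0,"rx":0,"ry":0,"rz":0},{"dx":-20,"dy":-25,"dz":0,"rx":0,"ry":0,"rz":0},{"dx":-10,"dy":-30,"dz":0,"rx":0,"ry":0,"rz":0},{"dx":0,"dy":-30,"dz":0,"rx":0,"ry":0,"rz":0},{"dx":0,"dy":0,"dz":0,"rx":0,"ry":0,"rz":0},{"dx":0,"dy":0,"dz":0,"rx":0,"ry":0,"rz":0},{"dx":0,"dy":0,"dz":0,"rx":0,"ry":0,"rz":0}]}}

```text
time_s: 43.57
ee_pos: [0.4027, 0.2691, 0.2227]
eef_rot: [0.985, -0.175, -0.0, 0.0]
wrist_force: [0.3, -0.5, 1.1]
opening: 0.602
```

Run:
```python
from h import *
cm,im=snap("w20"); go(433.7,107.0,38.1)
im2=robot.grab_frame("top"); cv2.imwrite("pics/top20r.png",im2)
cv2.imwrite("pics/top20.png",cv2.resize(im2[150:285,190:360],(800,635),interpolation=cv2.INTER_CUBIC)[:600])
print(proj(cm,[[.4336,.1069,.086],[.4336,.1069,.064],[.4336,.1069,.034]]).round(1))
ct=robot.camera_model("top"); p=proj(ct,[[.4336,.1069,.086],[.4336,.1069,.022],[.4344,-.116,.122],[.4344,-.116,.022]]); print(p.round(1), ((p-[190,150])*[800/170,635/135]).round(0))
```

```text
t 43.62 tcp [402.8 268.8 222.8] yaw -20.2 tilt [-0.e+00 -2.e-04 -1.e+00] F [ 0.1 -0.3 -0.3] open 0.599 q [ 31. -18. 105.  -0.  93. 141.]
 shift tool now/after turn: [ 84.9 141.1 184.7]
[[403.6  92. ]
 [393.6  93.3]
 [382.1  94.8]]
[[215.3 246.1]
 [217.1 248.2]
 [299.1 241.7]
 [295.5 245.3]] [[119. 452.]
 [128. 462.]
 [514. 432.]
 [497. 448.]]
```

View pics/w20.png

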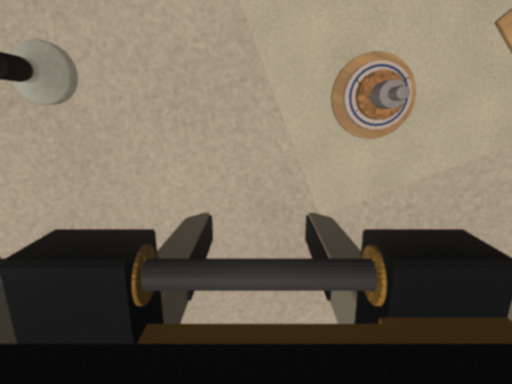

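View pics/top20.png

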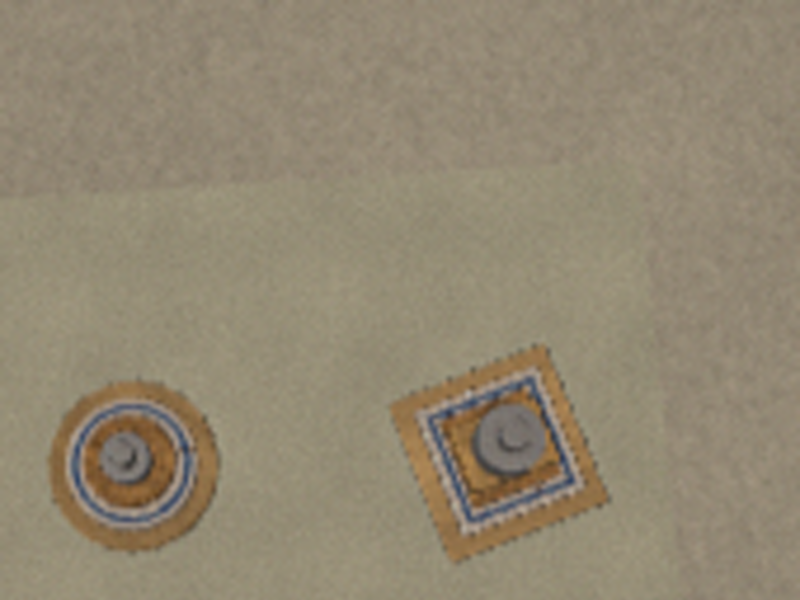

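Run:
```python
import cv2
im=cv2.imread("pics/w20.png"); cv2.imwrite("pics/w20c.png",cv2.resize(im[45:145,325:425],(600,600),interpolation=cv2.INTER_CUBIC))
```

```text
(no output)
```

View pics/w20c.png

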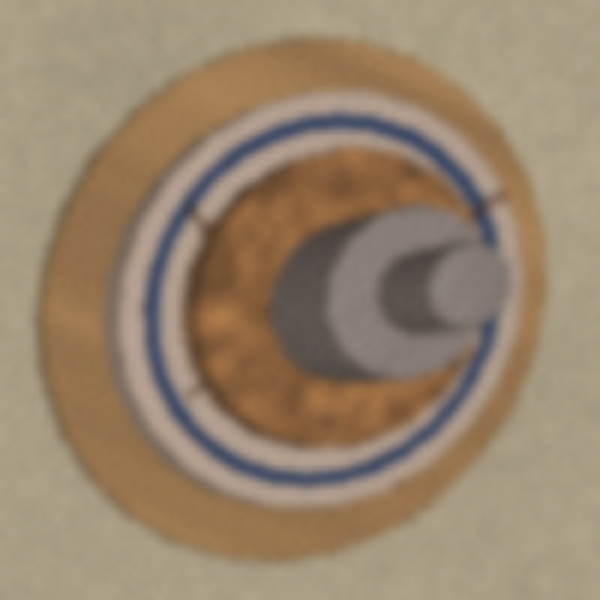

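Run:
```python
from h import *
s=robot.read_state(); print(s["time_s"],abs(s["qvel"]).max())
print(robot.sign_off())
```

```text
43.6667 0.004740016801481899
the job is handed in; nothing more can be done
None
```

Both stacks are built and the job is handed in at 43.7 s of the 125 s allowed, with the arm clear of everything.

- **Square tile:** the cork measured within about 0.7 mm of centre and turned about 0.7° from the tile's edges. The block measured within about 1 mm of centre and its angle matched the tile's, though its outline was partly merged with the cork's in that view. The larger weight's knob was within about 1 mm of where it should be.
- **Round tile:** the cork measured within about 1 mm of centre, and the smaller weight's knob was about 1 mm off centre.

Every piece was lowered in steps of 0.5 mm or less until the wrist force showed contact (about 2–6 N), then released. The weights were only ever set on the block and the round cork. The last top and wrist pictures show both stacks upright.

I kept the arm away from the lamp, the jar and the brush, but I did not re-measure them at the end. One early move call was refused because rows left out some of the six fields, and nothing moved. No check failed. The one disagreement was over the round cork's starting position, where the two cameras differed by about 2 mm. The wrist views taken after placing settled it.

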